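# Build up the stud of the printing clamp

## Task

Set up the clamp for the printing block: pull open the small drawer to get at the washers, then thread onto the upright stud first every black spacer, then every silver washer from the drawer, and last the brass bushing with its flange down, each part sliding right down the stud so that the stack sits flat. Finish by pushing the drawer fully shut, and leave the baren and the pin tin where they are.

Things in the scene. Friction and masses are not known exactly. Their poses are not given: they have to be found in the camera images.
- spacer_1_c (a point): Centre of black plastic spacer 1: a flat ring, outer diameter 36 mm, hole 16 mm, 12 mm tall, lying flat on the table; both faces alike. z along its axis, up. Site is half-way up (6 mm above its underside).
- spacer_2_c (a point): Centre of black plastic spacer 2: a flat ring, outer diameter 36 mm, hole 16 mm, 12 mm tall, lying flat on the table; both faces alike. z along its axis, up. Site is half-way up (6 mm above its underside). May be absent.
- washer_1_c (a point): Centre of silver metal washer 1: a ring, outer diameter 38 mm, hole 16 mm, 5 mm thick, lying flat on the drawer floor; both faces alike. z along its axis, up. Site is half-way up (2.5 mm above its underside).
- washer_2_c (a point): Centre of silver metal washer 2: a ring, outer diameter 38 mm, hole 16 mm, 5 mm thick, lying flat on the drawer floor; both faces alike. z along its axis, up. Site is half-way up (2.5 mm above its underside). May be absent.
- washer_3_c (a point): Centre of silver metal washer 3: a ring, outer diameter 38 mm, hole 16 mm, 5 mm thick, lying flat on the drawer floor; both faces alike. z along its axis, up. Site is half-way up (2.5 mm above its underside). May be absent.
- bushing_c (a point): Centre of the brass flanged bushing, 18 mm tall: a flange of 36 mm diameter and 5 mm thickness at the bottom, a sleeve of 25 mm diameter and 13 mm height above it, a 16 mm hole right through. Stands flange down on the table. z along its axis, up from the flange. Site is half-way up (9 mm above its underside).
- stud_seat (a point): On the axis of the clamp's upright threaded stud (the bolt), on top of the hexagonal nut at its foot, 18 mm above the table, where the first part comes to rest. The stud is 10 mm in diameter and stands 60 mm above this point. A wooden printing block begins 60 mm from the stud towards this point's +x.
- stud_tip (a point): Top of the stud, on its axis, 78 mm above the table; the last 7 mm taper to 4 mm diameter.
- cabinet_drawer0 (a joint): Opening of the drawer in m: 0 shut, 0.157 fully open. It slides horizontally with slight friction, stays where it is left and has stops at both ends; it may start up to 12 mm ajar.
- cabinet_drawer0_handle (a point): Middle of the drawer's bar handle: a horizontal steel bar 11 mm in diameter and 110 mm long, along this point's y, 42 mm above the table, its axis 35 mm in front of the drawer front, on two posts 47 mm either side of the middle. The point's -x is the way the drawer pulls out; it moves with the drawer.
- baren: Round dark printing baren, 95 mm across, 27 mm tall, wooden handle on top; origin at the centre of its underside. A bystander.
- pin_tin: Round red tin, 64 mm across, 27 mm tall; origin at the centre of its underside. A bystander.
- clamp: Clamp base: a fixed dark steel plate 140 x 140 mm, top 12 mm above the table, carrying the stud and a wooden printing block with a green face (top 27 mm above the table). Origin on the table below the stud; the plate reaches 40 mm to its -x, 100 mm to its +x and 70 mm either side.
- cabinet: Fixed grey cabinet with one wooden-fronted drawer, 220 mm wide, 230 mm deep, top 75 mm above the table; origin at the centre of its underside, the drawer faces its -x. Drawer floor 22 mm above the table, top of its front 63 mm, of its other walls 53 mm; inside 185 mm deep and 178 mm wide, beginning 56 mm behind the axis of the handle bar. The cabinet's roof begins 100 mm from its origin.
Things that resemble listed ones, but are neither listed nor needed, are in the scene too. Leave any blue look-alike of the part that bears spacer_1_c alone.

How it is judged:
By the outcome, as a careful person would: the job done as asked, in the order asked, and still so for the second after the job is handed in, with the robot touching nothing.
Of spacer_2, washer_2, washer_3 only 1 to 3 are there at a start; the rules pass over those that are not, and their reading is None.
At some moment in a run one of spacer_1, spacer_2, bushing may be knocked a few centimetres aside while the robot is not near it.
It also fails if it takes over 210 s, if anything falls off the work surface, if the arm or the gripper's body presses on something with over 40 N, if the wrist force passes 120 N, or if a joint passes its speed limit or range.

## Robot

A 7-joint arm with a two-finger parallel gripper is mounted at the origin on a cart in front of the work surface, level with it; the furniture and walls round the work are solid. World frame = base frame: x ahead of the robot, y to its left, z up, the work surface at z = 0. Lengths are in m, angles in rad, forces in N, time in s.
With the tool pointing down it reaches from about 0.4 to 0.875 m from the base axis. Payload 19.3 kg.
Tool frame: the origin (TCP) lies on the centre line of the jaws, within the pads' length; the fingertips stand 25 mm ahead of it and the grasp point (between the pads) lies 6 mm ahead of it (tips_ahead is the distance from the TCP to the fingertips, in m); z points along the fingers, y is the direction in which the jaws open and shut (so a half turn about z gives the same grasp; the last joint's range is limited). The gripper opens to 85 mm and grips with 20 to 120 N. Pads are 22 mm wide; open, the fingers measure 114 mm over their backs; the gripper's body (76 mm by 85 mm) begins 54 mm behind the grasp point. The pads swing forward as they close: fully open they stand 13 mm farther back than shut.
Start: joints at [1.102, 0.521, -0.036, 1.599, 0.021, 1.021, -0.113], TCP at [0.243, -0.576, 0.256] pointing down, gripper open.
Joint ranges: [-2.91, 2.91], [-0.3, 2.13], [-1.5, 1.42], [0.17, 2.43], [-1.26, 4.41], [0.16, 1.93], [-2.52, 2.52]. Speed limits (rad/s): [1.89, 1.89, 2.39, 2.39, 3.01, 3.01, 3.01].

## Interface

Orientations are given as [roll, pitch, yaw] about the fixed x, y, z axes, in that order (R = Rz(yaw) Ry(pitch) Rx(roll)).
In Python, from workcell import observe, grab_frame, job_done, outline_of, tips_ahead gives the robot as it stands. The module is installed in compiled form; this text tells all that it offers.
- The arm moves only by the tool move_arm, never from a script. Its argument "motion" is a list of rows, each a list of 2 entries, a list of its own where there are three numbers: the shift along the world's x, y, z in mm, then the turn, a rotation vector about the world's x, y, z in rad. A call has 1 to 12 rows; each row is the pose to reach, as a shift and turn from the pose commanded when the call began; what a row does not reach only later rows make up. A row lasts 1/8 s, in which the tool goes at most 62.5 mm and 10.7 degrees, less where a joint would pass 70% of its speed; a pose out of reach is approached as far as the arm can. A call with a gripper value outside its range is refused whole. "jaw" is the finger opening in mm, from 0 to 85.4, set as the call begins (left out, the last holds). The fingers move at their own pace and stop on an object; "grip_force" is the grip in N (left out, the last holds). Time passes only in rows, so rows that repeat a pose let the fingers close. It gives the time, the measured TCP pose, the force and the opening at its end, in the units of the state.
- observe(): the state, without advancing time (a new reading comes with each control period).
- grab_frame(name): name is "scene" or "top"; returns a dict with "frame" (384x512x3 uint8, red, green, blue), "fx", "fy", "cx", "cy" (pixels), "T" (4x4, takes a point from camera to world coordinates). Camera axes: x right, y down, z forward; pixel columns grow to the right and rows downward; lengths in m; the calibration is good to about 2 mm. A picture is of the moment at which its call begins. There is no depth.
- job_done(): hands the job in, once; it reports no verdict.
Trained networks look in the newest picture that a camera, given by its name, has taken for a name from the list of things; names that differ only in an ending like _2 or _b are one class to them, and where a whole thing is asked for, a point or a joint stands for the part that bears it (a point fixed in the world has none). Each returns a list of dicts, best first, with "score" (0 to 1); they miss things now and then, are a little off and sometimes report something else, mostly with a low value. They report only what shows in the picture. A call takes as long as a camera call. They do not tell look-alikes from the thing itself.
- outline_of(label, camera): "pixels" (384x512 bool, what is visible of it) and "pixel" ([column, row] in pixels, amid what is visible of it).
The state is a dict: "clock": time; "qpos": joint angles; "qd": joint speeds; "joint_efforts": joint torques, N m; "position": TCP position; "tool_rot": TCP orientation; "force": force on the tool from outside, world axes, zero at the start; "moment": the same for the moment, N m; "grip_width": finger opening in m.
Only numpy, scipy, OpenCV 4.12 (cv2) and the standard library are available. Lean on these libraries where they do the work, as an engineer would, in place of code of your own. Each camera call takes 0.05 s, during which the arm holds its last target.

## Working session

There is one attempt and no reset: what is moved stays moved. The work goes in short steps, Python scripts to look and compute and a tool call to move; the robot and the scene stay as the last step left them, time stands still between calls to the robot, and variables do not carry over. Pictures are saved under pics/ and viewed, and the job is handed in when it is done.

Besides the shell and the picture viewer there is one more tool, called by a JSON object that holds its "api" and its "payload", one argument or row to a line. move_arm: Moves the arm, as the interface text tells. Its arguments: {"type":"object","properties":{"motion":{"type":"array"},"jaw":{"type":"number"},"grip_force":{"type":"number"}},"required":["motion"]}

```bash
mkdir -p pics; ls
cat > h.py <<'E'
import numpy as np, cv2
from workcell import *
def save(name,fn,crop=None,s=1.5):
    f=grab_frame(name); im=f["frame"][:,:,::-1].copy()
    if crop: 
        a,b,c,d=crop; im=im[b:d,a:c]
    im=cv2.resize(im,None,fx=s,fy=s,interpolation=cv2.INTER_CUBIC)
    cv2.imwrite("pics/"+fn,im); return f
def p2w(f,px,z):
    T=np.array(f["T"]); d=np.array([(px[0]-f["cx"])/f["fx"],(px[1]-f["cy"])/f["fy"],1.])
    d=T[:3,:3]@d; o=T[:3,3]; return o+d*(z-o[2])/d[2]
def w2p(f,p):
    T=np.array(f["T"]); c=T[:3,:3].T@(np.array(p)-T[:3,3]); return [f["fx"]*c[0]/c[2]+f["cx"],f["fy"]*c[1]/c[2]+f["cy"]]
def st():
    o=observe(); print({k:np.round(o[k],4).tolist() for k in ("clock","qpos","position","tool_rot","force","grip_width")})
E
python3 - <<'E'
from h import *
st()
for n in("scene","top"):
    f=save(n,n+"0.png",s=1.5); print(n,np.round(f["T"],3).tolist(),f["fx"],f["cx"],f["cy"])
E
```

```text
pics
{'clock': 0.0, 'qpos': [1.1018, 0.522, -0.0363, 1.6, 0.0212, 1.0211, -0.1128], 'position': [0.2426, -0.5757, 0.2557], 'tool_rot': [-3.1405, 0.0001, 0.3988], 'force': [-0.1173, -0.8777, 0.2473], 'grip_width': 0.0853}
scene [[-0.8, -0.32, 0.508, 0.117], [-0.6, 0.429, -0.675, 0.58], [-0.002, -0.845, -0.535, 0.591], [0.0, 0.0, 0.0, 1.0]] 383.7573249892818 257.4081190545466 190.3241361519935
top [[-0.0, -0.996, 0.092, 0.53], [-1.0, 0.001, 0.006, -0.054], [-0.006, -0.092, -0.996, 0.97], [0.0, 0.0, 0.0, 1.0]] 364.7575904278778 251.18129612538195 190.0085748063746
```

View pics/scene0.png

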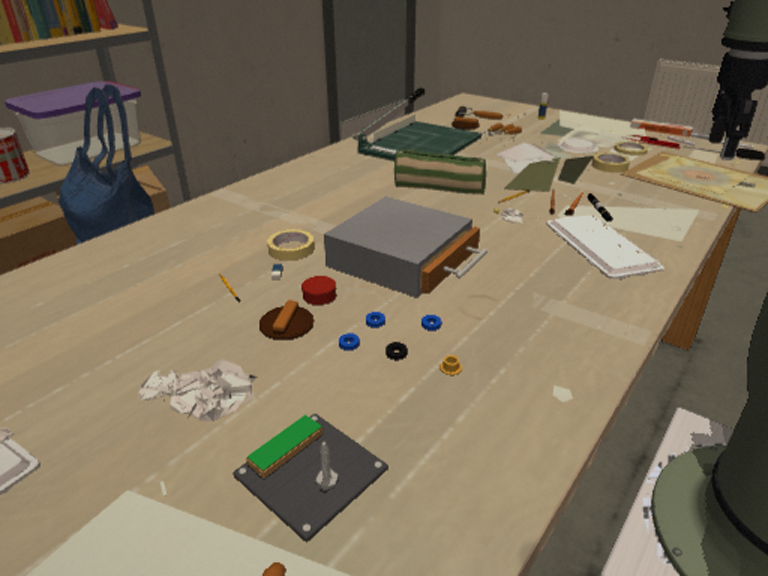

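View pics/top0.png

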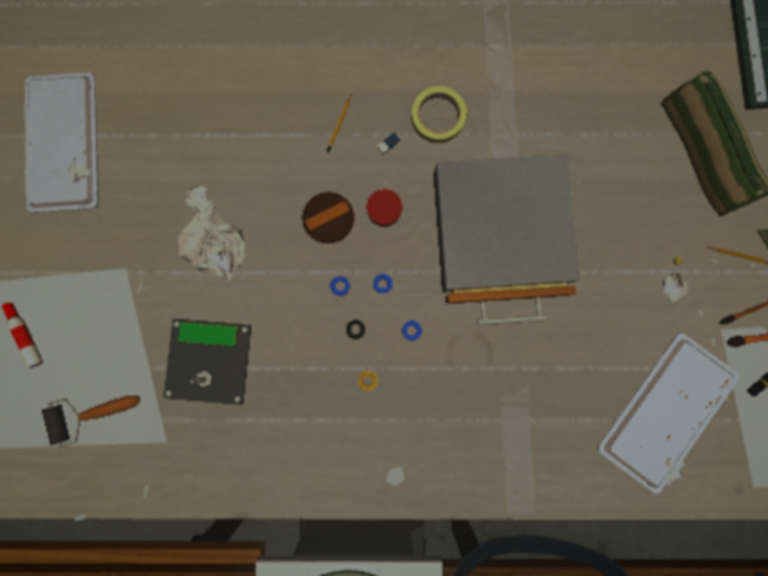

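Run:
```python
from h import *
Z={"spacer_1_c":.006,"bushing_c":.009,"stud_tip":.078,"cabinet_drawer0_handle":.042,"baren":.014,"pin_tin":.014,"clamp":.012,"cabinet":.075,"washer_1_c":.0245}
fs={n:grab_frame(n) for n in("top","scene")}
for l,z in Z.items():
  for n in fs:
    try:
      for d in outline_of(l,n):
        print(l,n,round(d["score"],2),np.round(d["pixel"],1).tolist(),int(d["pixels"].sum()),np.round(p2w(fs[n],d["pixel"],z),3).tolist())
    except Exception as e: print(l,n,e)
```

```text
spacer_1_c top 0.67 [250.6, 188.4] 148 [0.623, -0.047, 0.006]
spacer_1_c top 0.46 [232.3, 217.4] 130 [0.546, 0.001, 0.006]
spacer_1_c scene 0.66 [286.3, 217.0] 118 [0.536, -0.1, 0.006]
spacer_1_c scene 0.54 [233.2, 228.9] 137 [0.613, 0.019, 0.006]
spacer_1_c scene 0.46 [263.1, 233.7] 153 [0.543, -0.01, 0.006]
spacer_1_c scene 0.25 [266.3, 163.6] 4861 [0.745, -0.303, 0.006]
bushing_c top 0.7 [243.1, 257.8] 135 [0.441, -0.028, 0.009]
stud_tip top 0.87 [138.7, 242.0] 2857 [0.485, 0.224, 0.078]
stud_tip scene 0.85 [207.0, 317.3] 4740 [0.436, 0.294, 0.078]
stud_tip scene 0.54 [300.4, 172.6] 889 [0.564, -0.208, 0.078]
cabinet_drawer0_handle top 0.66 [340.2, 194.4] 1061 [0.604, -0.276, 0.042]
cabinet_drawer0_handle scene 0.87 [302.5, 171.8] 874 [0.593, -0.271, 0.042]
baren top 0.76 [219.9, 144.3] 953 [0.74, 0.035, 0.014]
baren scene 0.61 [191.8, 213.7] 676 [0.732, 0.042, 0.014]
pin_tin top 0.81 [256.8, 135.7] 516 [0.764, -0.064, 0.014]
pin_tin scene 0.82 [212.0, 194.6] 380 [0.752, -0.056, 0.014]
pin_tin scene 0.35 [269.1, 165.4] 4783 [0.722, -0.287, 0.014]
clamp top 0.92 [138.9, 240.1] 2885 [0.487, 0.245, 0.012]
clamp scene 0.68 [205.4, 315.9] 4914 [0.482, 0.256, 0.012]
cabinet top 0.93 [338.6, 156.9] 8941 [0.695, -0.266, 0.075]
cabinet scene 0.79 [266.0, 163.5] 4906 [0.672, -0.199, 0.075]
washer_1_c top 0.68 [140.3, 242.8] 2860 [0.481, 0.237, 0.024]
washer_1_c scene 0.45 [303.1, 242.2] 169 [0.439, -0.021, 0.024]
```

Run:
```python
from h import *
f=grab_frame("top");g=grab_frame("scene")
a=cv2.resize(f["frame"][175:275,200:400,::-1],None,fx=4,fy=4,interpolation=cv2.INTER_CUBIC)
cv2.imwrite("pics/c1.png",np.clip(a*1.5,0,255))
b=cv2.resize(g["frame"][140:270,180:350,::-1],None,fx=4.5,fy=4.5,interpolation=cv2.INTER_CUBIC)
cv2.imwrite("pics/c2.png",b)
c=cv2.resize(f["frame"][205:275,100:175,::-1],None,fx=7,fy=7,interpolation=cv2.INTER_CUBIC)
cv2.imwrite("pics/c3.png",np.clip(c*1.5,0,255))
c=cv2.resize(g["frame"][270:360,150:265,::-1],None,fx=6,fy=6,interpolation=cv2.INTER_CUBIC)
cv2.imwrite("pics/c4.png",c)
```

```text
[ WARN:0@3.691] global loadsave.cpp:1063 imwrite_ Unsupported depth image for selected encoder is fallbacked to CV_8U.
```

View pics/c1.png

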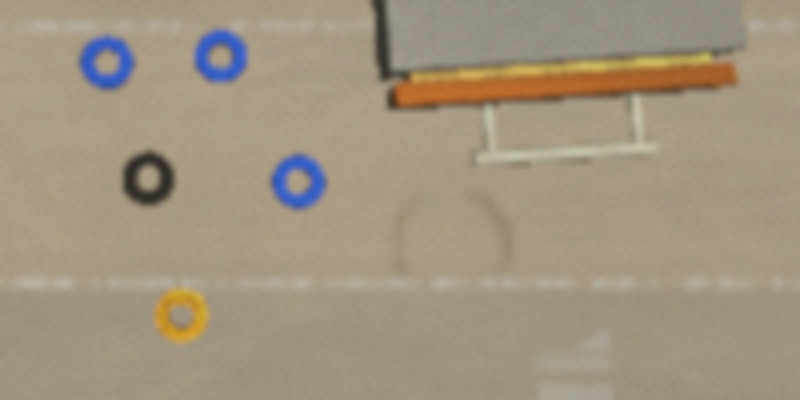

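View pics/c2.png

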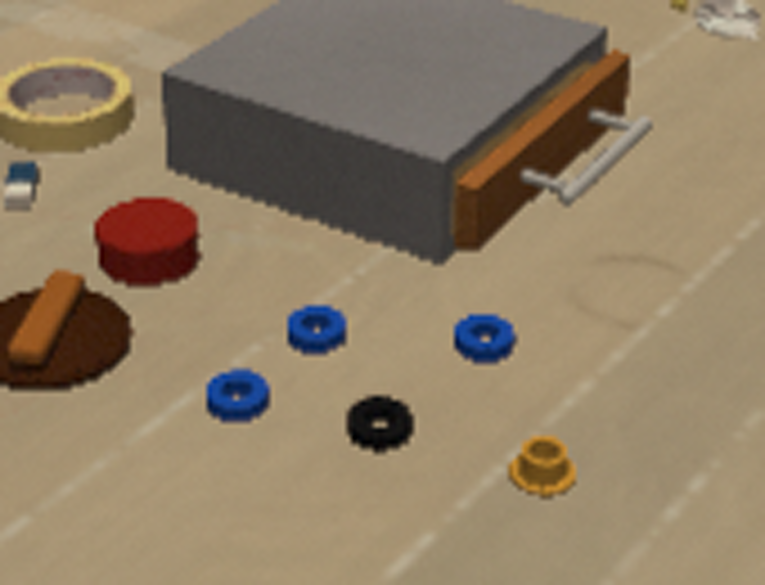

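View pics/c3.png

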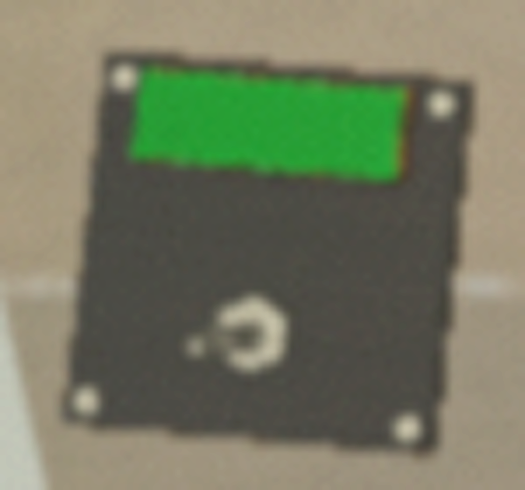

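View pics/c4.png

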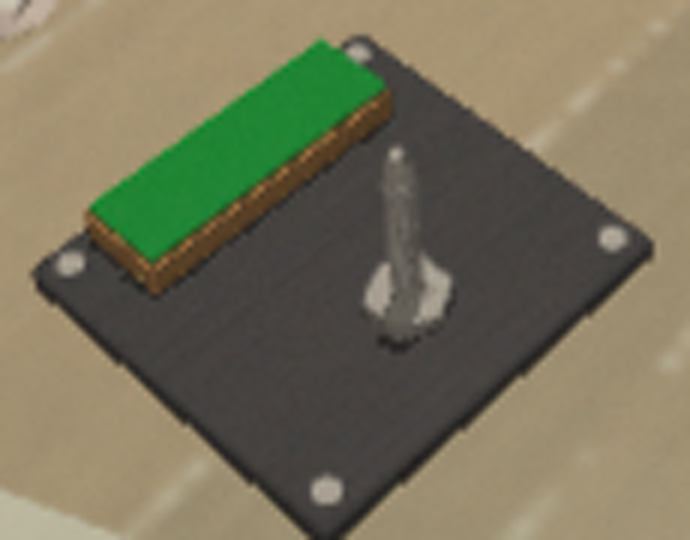

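```bash
cat >> h.py <<'E'
def tri(fs,pxs):
    A=[];b=[]
    for f,px in zip(fs,pxs):
        T=np.array(f["T"]); d=T[:3,:3]@np.array([(px[0]-f["cx"])/f["fx"],(px[1]-f["cy"])/f["fy"],1.]); d/=np.linalg.norm(d)
        P=np.eye(3)-np.outer(d,d); A.append(P); b.append(P@T[:3,3])
    x=np.linalg.solve(sum(A),sum(b)); return x,[np.linalg.norm(P@x-q)*1000 for P,q in zip(A,b)]
def blob(f,mask,lo,hi):
    # colour blobs: list of (cx,cy,area,bbox center)
    n,l,s,c=cv2.connectedComponentsWithStats(mask.astype(np.uint8))
    return [(np.round(c[i],1).tolist(),int(s[i,4]),s[i,:4].tolist()) for i in range(1,n) if lo<=s[i,4]<=hi]
E
python3 - <<'E'
from h import *
f=grab_frame("top");g=grab_frame("scene")
print("tip",p2w(f,(128.1,254.4),.077),p2w(g,(215.8,295.3),.077),tri([f,g],[(128.1,254.4),(215.8,295.3)]))
for n,F in(("top",f),("scene",g)):
    im=F["frame"].astype(int); r,gg,b=im[...,0],im[...,1],im[...,2]; h=cv2.cvtColor(F["frame"],cv2.COLOR_RGB2HSV)
    black=(im.max(2)<(70 if n=="top" else 45)); brass=(r>120)&(b<75)&(gg>80)&(r>gg+20) if n=="scene" else (r>110)&(b<70)&(gg>70)
    sl=np.zeros_like(black); sl[(slice(205,235) if n=="top" else slice(222,245)),(slice(225,250) if n=="top" else slice(250,280))]=1
    for B in blob(F,black&sl,20,400): print(n,"black",B,p2w(F,(B[2][0]+B[2][2]/2-.5,B[2][1]+B[2][3]/2-.5),.008), p2w(F,B[0],.009))
    sl=np.zeros_like(black); sl[(slice(240,265) if n=="top" else slice(230,255)),(slice(230,260) if n=="top" else slice(285,315))]=1
    for B in blob(F,brass&sl,20,400): print(n,"brass",B,p2w(F,(B[2][0]+B[2][2]/2-.5,B[2][1]+B[2][3]/2-.5),.005))
# handle ends in top: crop c1 (478,158),(655,148)
for z in(.042,):
  a=p2w(f,(200+478/4,175+158/4),z);b=p2w(f,(200+655/4,175+148/4),z);print("handle",a,b,(a+b)/2,np.degrees(np.arctan2(*(a-b)[:2][::-1])))
  a=p2w(g,(180+568/4.5,140+195/4.5),z);b=p2w(g,(180+645/4.5,140+125/4.5),z);print("handle",a,b,(a+b)/2,np.degrees(np.arctan2(*(a-b)[:2][::-1])))
# nut, plate corners top
for p in((110,60),(470,85),(65,418),(435,452)): print("plate",p2w(f,(100+p[0]/7,205+p[1]/7),.012))
E
```

```text
tip [0.45563757 0.24952881 0.077     ] [0.45699819 0.24932544 0.077     ] (array([0.45607185, 0.24957558, 0.07776554]), [np.float64(0.4763557580149974), np.float64(0.47635575801504315)])
top black ([236.5, 219.3], 93, [231, 213, 12, 13]) [ 0.54196095 -0.00998841  0.008     ] [ 0.54116233 -0.0100371   0.009     ]
top brass ([244.9, 253.4], 128, [238, 247, 14, 14]) [ 0.45199692 -0.03107876  0.005     ]
scene black ([263.9, 233.6], 116, [258, 228, 13, 12]) [ 0.54050261 -0.00955988  0.008     ] [ 0.53974391 -0.00809561  0.009     ]
scene brass ([300.3, 243.6], 96, [293, 237, 15, 13]) [ 0.45424388 -0.03447329  0.005     ]
handle [ 0.55280789 -0.22220148  0.042     ] [ 0.5590719  -0.33446989  0.042     ] [ 0.5559399  -0.27833568  0.042     ] 93.19350047704096
handle [ 0.55156663 -0.22180373  0.042     ] [ 0.55647229 -0.32808632  0.042     ] [ 0.55401946 -0.27494503  0.042     ] 92.6427128998404
plate [0.55630595 0.30750998 0.012     ]
plate [0.54686548 0.17191724 0.012     ]
plate [0.42377588 0.3197706  0.012     ]
plate [0.41140319 0.18208267 0.012     ]
```

{"api": "move_arm", "payload": {
  "motion": [
    [[312,299,-106],[0,0,1.23]],
    [[312,299,-106],[0,0,1.23]],
    [[312,299,-106],[0,0,1.23]],
    [[312,299,-106],[0,0,1.23]],
    [[312,299,-106],[0,0,1.23]],
    [[312,299,-106],[0,0,1.23]],
    [[312,299,-106],[0,0,1.23]],
    [[312,299,-106],[0,0,1.23]],
    [[312,299,-106],[0,0,1.23]],
    [[312,299,-106],[0,0,1.23]],
    [[312,299,-106],[0,0,1.23]],
    [[312,299,-106],[0,0,1.23]]
  ],
  "jaw": 24
}}

```text
clock: 2.8
position: [0.5543, -0.2776, 0.1506]
tool_rot: [3.141, 0.0, 1.628]
force: [0.3, -0.1, 0.1]
grip_width: 0.0239
```

Run:
```python
from h import *
st(); print(tips_ahead() if callable(tips_ahead) else tips_ahead)
f=grab_frame("top");g=grab_frame("scene")
a=cv2.resize(f["frame"][150:270,270:420,::-1],None,fx=5,fy=5,interpolation=cv2.INTER_CUBIC)
cv2.imwrite("pics/d1.png",cv2.convertScaleAbs(a,alpha=1.5))
b=cv2.resize(g["frame"][60:220,220:400,::-1],None,fx=4,fy=3.7,interpolation=cv2.INTER_CUBIC)
cv2.imwrite("pics/d2.png",b)
```

```text
{'clock': 2.8, 'qpos': [0.6115, 0.6571, -0.3612, 1.6897, 0.2923, 0.8481, 0.1812], 'position': [0.5543, -0.2776, 0.1506], 'tool_rot': [3.1414, 0.0004, 1.6276], 'force': [0.2752, -0.1467, 0.0572], 'grip_width': 0.0239}
0.025
```

View pics/d1.png

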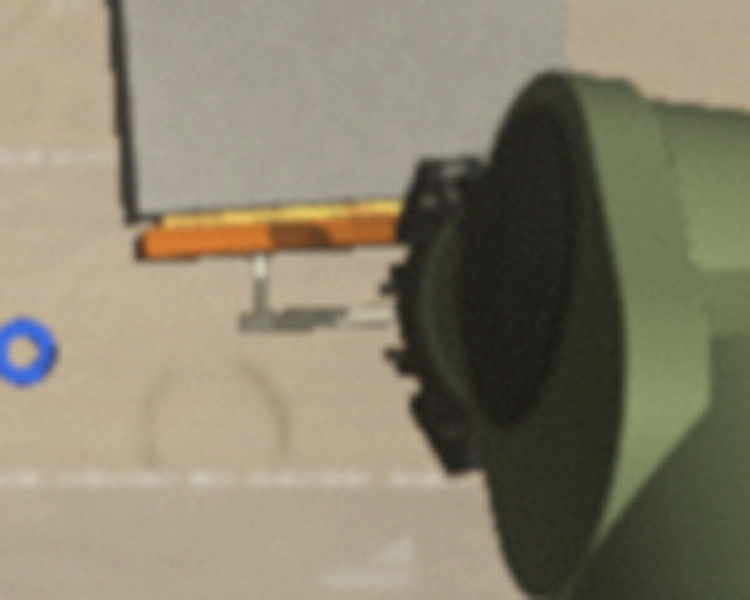

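View pics/d2.png

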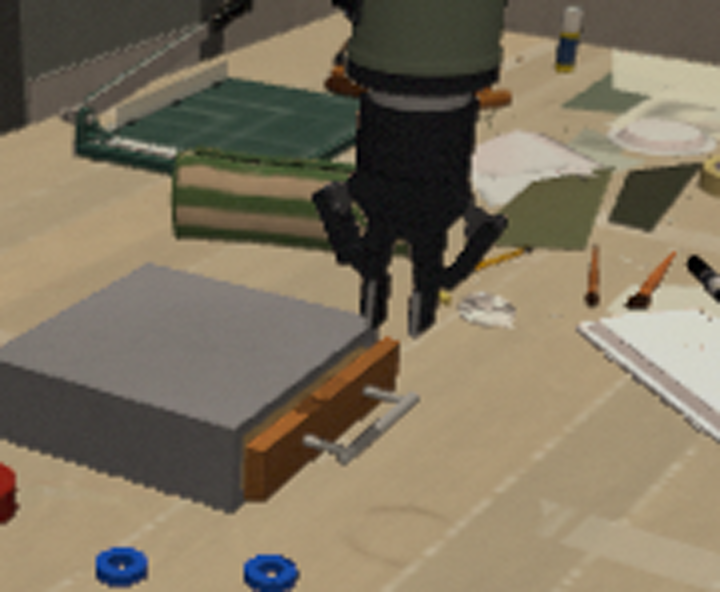

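{"api": "move_arm", "payload": {
  "motion": [
    [[0,0,-40],[0,0,0]],
    [[0,0,-70],[0,0,0]],
    [[0,0,-85],[0,0,0]],
    [[0,0,-93],[0,0,0]],
    [[0,0,-93],[0,0,0]]
  ]
}}

```text
clock: 3.52
position: [0.5549, -0.277, 0.0576]
tool_rot: [3.141, 0.0, 1.629]
force: [-0.3, 0.1, 0.4]
grip_width: 0.0238
```

Run:
```python
from h import *
g=grab_frame("scene")
b=cv2.resize(g["frame"][60:220,220:400,::-1],None,fx=4,fy=3.7,interpolation=cv2.INTER_CUBIC)
cv2.imwrite("pics/d3.png",b)
```

```text
(no output)
```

View pics/d3.png

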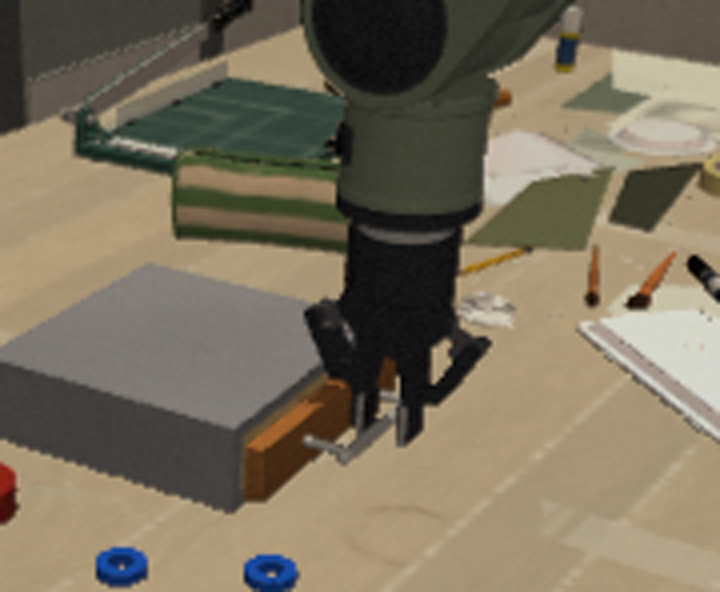

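{"api": "move_arm", "payload": {
  "motion": [
    [[0,0,0],[0,0,0]],
    [[0,0,0],[0,0,0]],
    [[0,0,0],[0,0,0]],
    [[0,0,0],[0,0,0]]
  ],
  "jaw": 4,
  "grip_force": 40
}}

```text
clock: 4.08
position: [0.5553, -0.2772, 0.0584]
tool_rot: [3.14, 0.001, 1.629]
force: [0.6, 0.1, 7.3]
grip_width: 0.0095
```

{"api": "move_arm", "payload": {
  "motion": [
    [[0,0,0],[0,0,0]],
    [[0,0,-3],[0,0,0]],
    [[0,0,-6],[0,0,0]],
    [[0,0,-6],[0,0,0]]
  ],
  "jaw": 22
}}

```text
clock: 4.58
position: [0.5545, -0.2768, 0.0509]
tool_rot: [-3.141, -0.0, 1.629]
force: [-0.4, -0.0, 0.7]
grip_width: 0.022
```

{"api": "move_arm", "payload": {
  "motion": [
    [[0,0,0],[0,0,0]],
    [[0,0,0],[0,0,0]],
    [[0,0,0],[0,0,0]],
    [[0,0,0],[0,0,0]]
  ],
  "jaw": 4
}}

```text
clock: 5.08
position: [0.5547, -0.277, 0.0513]
tool_rot: [3.142, 0.0, 1.629]
force: [0.8, 0.5, -1.7]
grip_width: 0.0094
```

{"api": "move_arm", "payload": {
  "motion": [
    [[-15,-0.9,0],[0,0,0]],
    [[-35,-2,0],[0,0,0]],
    [[-58,-3.3,0],[0,0,0]],
    [[-80,-4.6,0],[0,0,0]],
    [[-100,-5.8,0],[0,0,0]],
    [[-118,-6.8,0],[0,0,0]],
    [[-130,-7.5,0],[0,0,0]],
    [[-136,-7.8,0],[0,0,0]],
    [[-140,-8,0],[0,0,0]],
    [[-144,-8.3,0],[0,0,0]],
    [[-144,-8.3,0],[0,0,0]]
  ]
}}

```text
clock: 6.45
position: [0.4098, -0.2861, 0.0513]
tool_rot: [-3.141, 0.001, 1.628]
force: [-0.7, -7.0, -7.4]
grip_width: 0.0093
```

Run:
```python
from h import *
f=save("top","e1.png",(200,130,460,300),3)
f=save("scene","e2.png",(200,90,400,240),3.8)
```

```text
(no output)
```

View pics/e1.png

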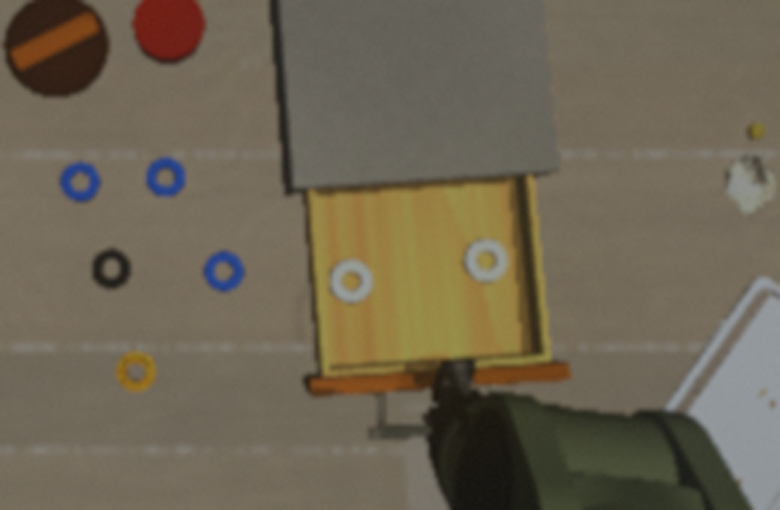

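View pics/e2.png

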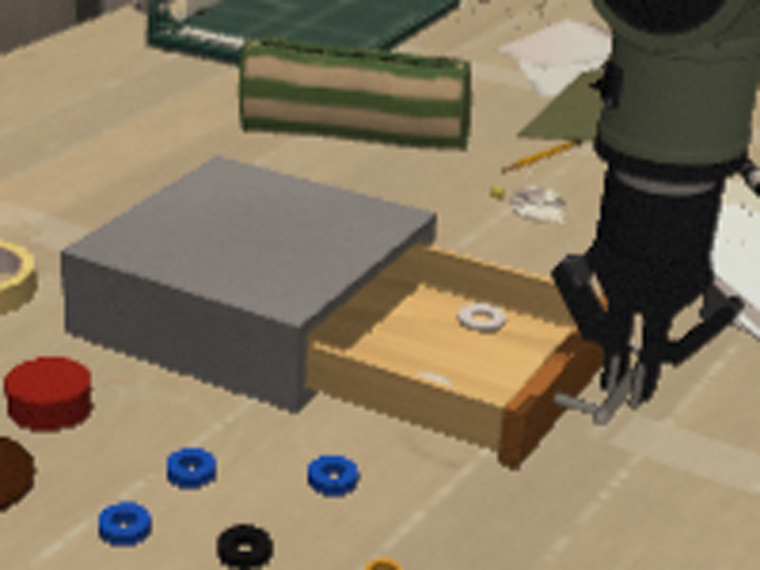

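{"api": "move_arm", "payload": {
  "motion": [
    [[-4,-0.2,0],[0,0,0]],
    [[-8,-0.4,0],[0,0,0]],
    [[-11,-0.6,0],[0,0,0]],
    [[-11,-0.6,0],[0,0,0]]
  ]
}}

```text
clock: 7.05
position: [0.4077, -0.2859, 0.0525]
tool_rot: [3.126, 0.003, 1.632]
force: [41.2, -2.7, -24.4]
grip_width: 0.0095
```

{"api": "move_arm", "payload": {
  "motion": [
    [[5,0.3,0],[0,0,0]],
    [[9,0.5,0],[0,0,0]],
    [[9,0.5,0],[0,0,0]]
  ]
}}

```text
clock: 7.42
position: [0.4096, -0.2858, 0.0522]
tool_rot: [3.14, 0.001, 1.629]
force: [0.5, -0.9, 13.7]
grip_width: 0.0097
```

{"api": "move_arm", "payload": {
  "motion": [
    [[0,0,0],[0,0,0]],
    [[0,0,0],[0,0,0]],
    [[0,0,0],[0,0,0]],
    [[0,0,50],[0,0,0]],
    [[0,0,110],[0,0,0]],
    [[30,60,150],[0,0,0]],
    [[60,120,150],[0,0,0]],
    [[90,180,150],[0,0,0]],
    [[120,240,150],[0,0,0]],
    [[132,277,150],[0,0,0]],
    [[132,277,150],[0,0,0]]
  ],
  "jaw": 24
}}

```text
clock: 8.8
position: [0.5415, -0.0032, 0.2012]
tool_rot: [3.141, -0.002, 1.635]
force: [-0.7, -0.7, 0.1]
grip_width: 0.0238
```

Run:
```python
from h import *
f=save("top","e3.png",(200,130,460,300),3)
```

```text
(no output)
```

View pics/e3.png

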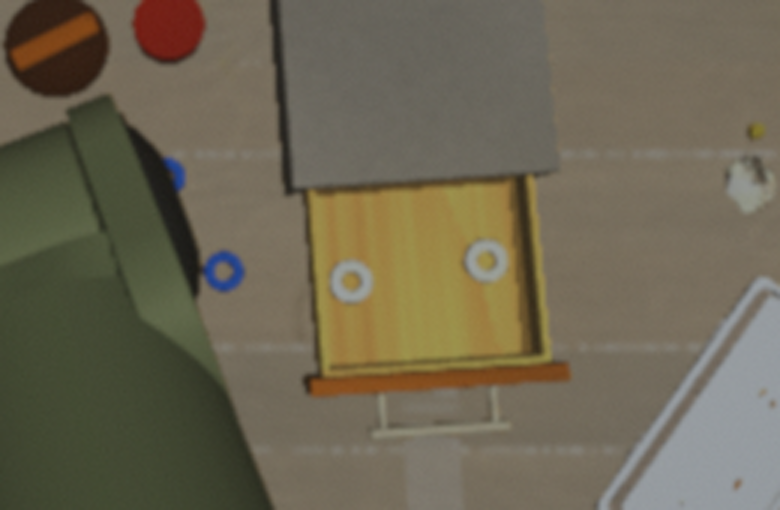

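{"api": "move_arm", "payload": {
  "motion": [
    [[0,-1,-50],[0,0,0]],
    [[0,-1,-100],[0,0,0]],
    [[0,-1,-130],[0,0,0]],
    [[0,-1,-145],[0,0,0]],
    [[0,-1,-145],[0,0,0]]
  ],
  "jaw": 56
}}

```text
clock: 9.48
position: [0.5403, -0.01, 0.056]
tool_rot: [-3.141, 0.0, 1.628]
force: [-0.4, 0.4, 1.8]
grip_width: 0.0558
```

Run:
```python
from h import *
st()
f=save("scene","e4.png",(190,150,340,280),5)
```

```text
{'clock': 9.475, 'qpos': [0.1683, 0.7093, -0.3583, 1.9413, 0.4384, 0.5684, -0.4278], 'position': [0.5403, -0.01, 0.056], 'tool_rot': [-3.1405, 0.0002, 1.6281], 'force': [-0.4031, 0.3867, 1.766], 'grip_width': 0.0558}
```

View pics/e4.png

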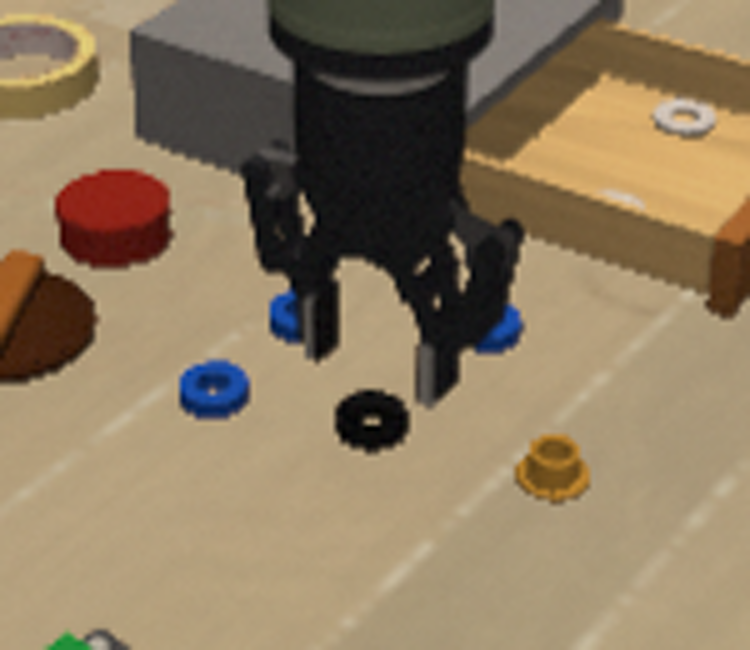

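{"api": "move_arm", "payload": {
  "motion": [
    [[0,0,-12],[0,0,0]],
    [[0,0,-20],[0,0,0]],
    [[0,0,-24],[0,0,0]],
    [[0,0,-24],[0,0,0]]
  ]
}}

```text
clock: 10.02
position: [0.5405, -0.0093, 0.0321]
tool_rot: [-3.141, -0.0, 1.629]
force: [0.8, 0.1, 0.4]
grip_width: 0.0559
```

{"api": "move_arm", "payload": {
  "motion": [
    [[0,0,0],[0,0,0]],
    [[0,0,0],[0,0,0]],
    [[0,0,0],[0,0,0]],
    [[0,0,0],[0,0,0]],
    [[0,0,0],[0,0,0]]
  ],
  "jaw": 28,
  "grip_force": 20
}}

```text
clock: 10.65
position: [0.5408, -0.0093, 0.0327]
tool_rot: [3.141, 0.0, 1.629]
force: [-0.5, 0.2, 6.1]
grip_width: 0.034
```

Run:
```python
from h import *
st()
f=save("scene","e5.png",(220,180,320,270),7)
```

```text
{'clock': 10.65, 'qpos': [0.1491, 0.7484, -0.3334, 1.9454, 0.4629, 0.5223, -0.4496], 'position': [0.5408, -0.0093, 0.0327], 'tool_rot': [3.1412, 0.0001, 1.6288], 'force': [-0.5356, 0.2195, 6.0739], 'grip_width': 0.034}
```

View pics/e5.png

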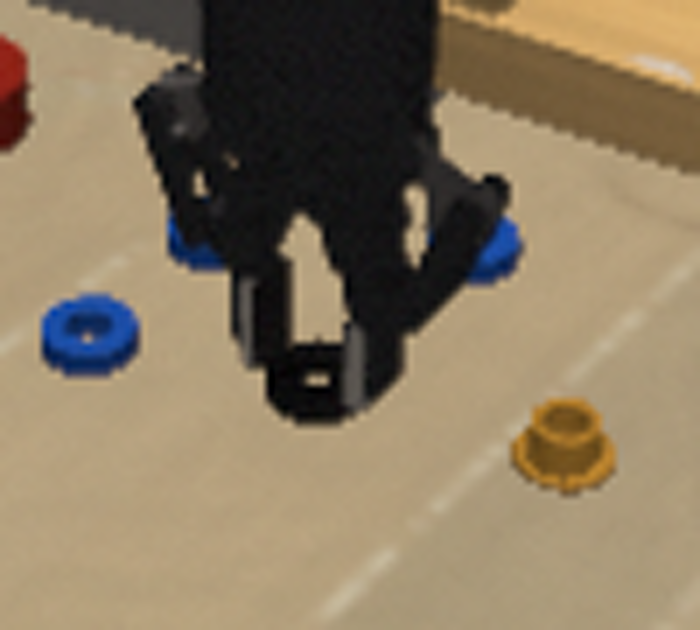

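{"api": "move_arm", "payload": {
  "motion": [
    [[0,0,0],[0,0,0]],
    [[0,0,0],[0,0,0]],
    [[0,0,25],[0,0,-0.18]],
    [[0,0,25],[0,0,-0.36]],
    [[0,0,25],[0,0,-0.54]],
    [[0,0,25],[0,0,-0.72]],
    [[0,0,25],[0,0,-0.9]],
    [[0,0,25],[0,0,-1.08]],
    [[0,0,25],[0,0,-1.26]],
    [[0,0,25],[0,0,-1.44]],
    [[0,0,25],[0,0,-1.57]],
    [[0,0,25],[0,0,-1.57]]
  ],
  "jaw": 56
}}

```text
clock: 12.2
position: [0.5407, -0.0091, 0.0573]
tool_rot: [3.141, 0.0, 0.06]
force: [-0.6, 0.7, -0.1]
grip_width: 0.0561
```

Run:
```python
from h import *
st()
f=save("scene","e6.png",(220,180,320,270),7)
```

```text
{'clock': 12.2, 'qpos': [-0.1226, 0.6894, 0.0411, 1.9567, -0.0544, 0.4966, -1.5539], 'position': [0.5407, -0.0091, 0.0573], 'tool_rot': [3.1414, 0.0, 0.0599], 'force': [-0.6466, 0.7274, -0.0921], 'grip_width': 0.0561}
```

View pics/e6.png

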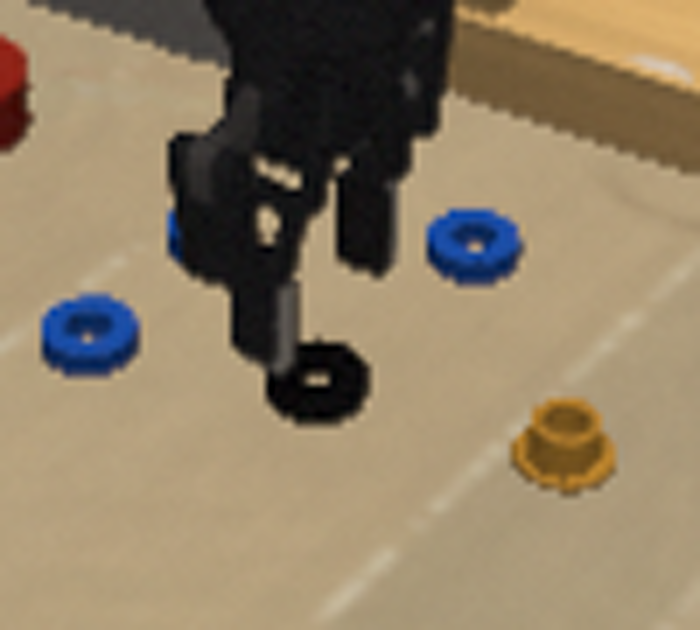

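{"api": "move_arm", "payload": {
  "motion": [
    [[0,0,-15],[0,0,0]],
    [[0,0,-24],[0,0,0]],
    [[0,0,-28],[0,0,0]],
    [[0,0,-28],[0,0,0]]
  ]
}}

```text
clock: 12.75
position: [0.5404, -0.0094, 0.0289]
tool_rot: [-3.142, 0.001, 0.059]
force: [-0.6, -0.5, 0.8]
grip_width: 0.0558
```

{"api": "move_arm", "payload": {
  "motion": [
    [[0,0,0],[0,0,0]],
    [[0,0,0],[0,0,0]],
    [[0,0,0],[0,0,0]],
    [[0,0,0],[0,0,0]],
    [[0,0,0],[0,0,0]]
  ],
  "jaw": 28,
  "grip_force": 25
}}

```text
clock: 13.38
position: [0.5409, -0.0093, 0.0298]
tool_rot: [-3.142, -0.001, 0.059]
force: [-1.7, -0.0, 6.1]
grip_width: 0.0346
```

Run:
```python
from h import *
st()
f=save("scene","e7.png",(220,180,320,270),7)
```

```text
{'clock': 13.375, 'qpos': [-0.118, 0.7392, 0.0355, 1.9599, -0.0559, 0.4428, -1.5532], 'position': [0.5409, -0.0093, 0.0298], 'tool_rot': [-3.1416, -0.0006, 0.0588], 'force': [-1.668, -0.0306, 6.1018], 'grip_width': 0.0346}
```

View pics/e7.png

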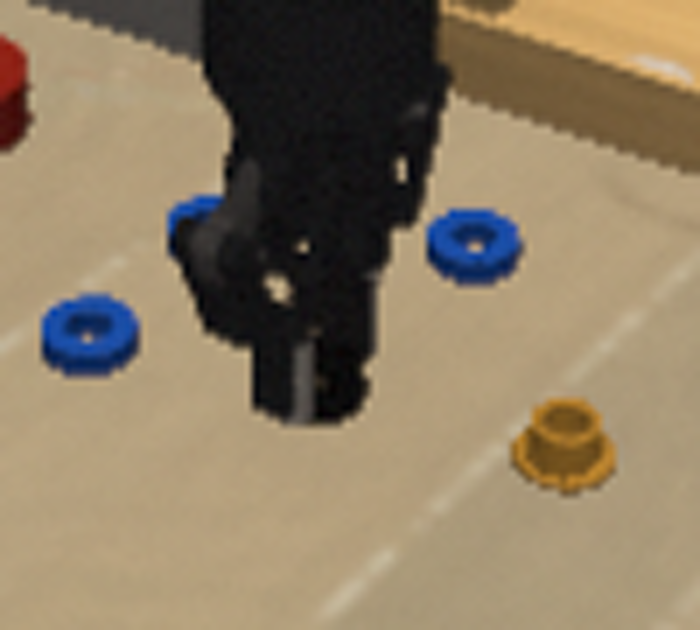

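{"api": "move_arm", "payload": {
  "motion": [
    [[0,0,40],[0,0,0]],
    [[0,0,90],[0,0,0]],
    [[-15,50,110],[0,0,0]],
    [[-33,100,110],[0,0,0]],
    [[-50,150,110],[0,0,0]],
    [[-66,200,110],[0,0,0]],
    [[-80,240,110],[0,0,0]],
    [[-85,259,110],[0,0,0]],
    [[-85,259,100],[0,0,0]],
    [[-85,259,93],[0,0,0]],
    [[-85,259,93],[0,0,0]]
  ]
}}

```text
clock: 14.8
position: [0.4559, 0.2481, 0.1216]
tool_rot: [3.141, 0.001, 0.057]
force: [-0.5, -0.8, -0.5]
grip_width: 0.0342
```

Run:
```python
from h import *
st()
f=save("scene","f1.png",(160,240,270,340),7)
f=save("top","f2.png",(90,200,190,280),7)
```

```text
{'clock': 14.8, 'qpos': [-0.6618, 0.5545, 0.0658, 1.9902, -0.0606, 0.6002, -2.0698], 'position': [0.4559, 0.2481, 0.1216], 'tool_rot': [3.1405, 0.0011, 0.0568], 'force': [-0.4976, -0.8373, -0.4939], 'grip_width': 0.0342}
```

View pics/f1.png

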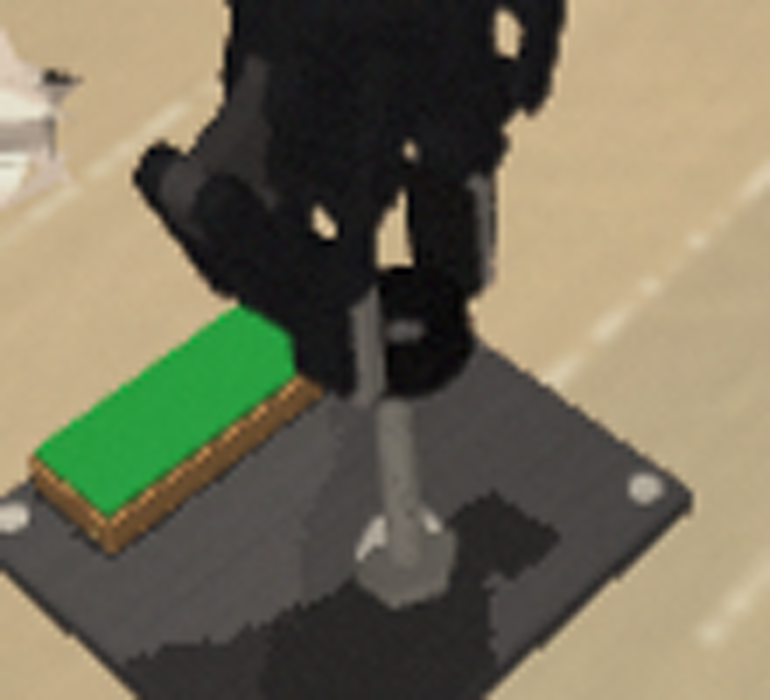

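View pics/f2.png

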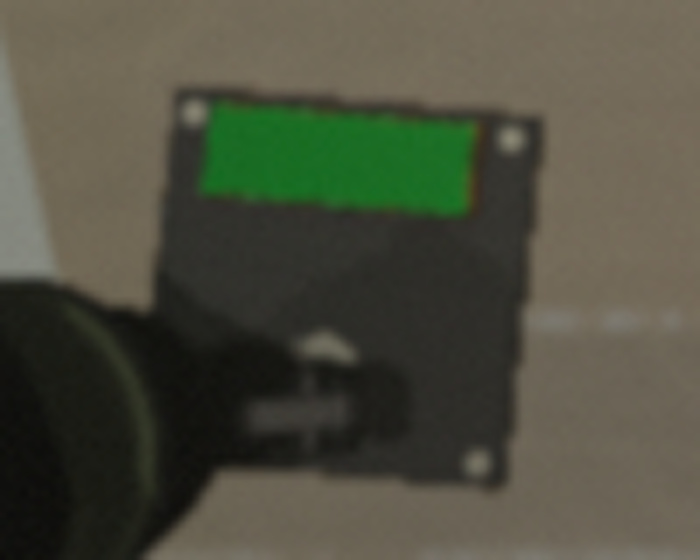

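Run:
```python
from h import *
st()
g=grab_frame("scene")
for z in(.092,.098,.104): print(z,p2w(g,(217.9,287.1),z))
print(p2w(g,(160+400/7,240+412/7),.0745), [w2p(g,(.456,.2495,z)) for z in (.018,.05,.078,.098)])
```

```text
{'clock': 14.9, 'qpos': [-0.6623, 0.5535, 0.0656, 1.9896, -0.0606, 0.6007, -2.07], 'position': [0.456, 0.2487, 0.1222], 'tool_rot': [3.1412, 0.0002, 0.0573], 'force': [-0.7114, 0.0956, 0.4764], 'grip_width': 0.0345}
0.092 [0.45667096 0.24292968 0.092     ]
0.098 [0.45258363 0.24698461 0.098     ]
0.104 [0.4484963  0.25103955 0.104     ]
[0.451345   0.25233571 0.0745    ] [[np.float64(218.0753911459586), np.float64(318.1434900812153)], [np.float64(217.0576494994325), np.float64(306.1868390425168)], [np.float64(216.1244475278086), np.float64(295.2233785597722)], [np.float64(215.43190360037153), np.float64(287.08722131633147)]]
```

{"api": "move_arm", "payload": {
  "motion": [
    [[0,0.8,-8],[0,0,0]],
    [[0,0.8,-14],[0,0,0]],
    [[0,0.8,-19],[0,0,0]],
    [[0,0.8,-24],[0,0,0]],
    [[0,0.8,-24],[0,0,0]]
  ]
}}

```text
clock: 15.58
position: [0.4555, 0.2504, 0.0979]
tool_rot: [3.141, 0.001, 0.059]
force: [-0.4, -0.0, -0.6]
grip_width: 0.0345
```

Run:
```python
from h import *
st()
f=save("scene","f3.png",(160,240,270,340),7)
```

```text
{'clock': 15.575, 'qpos': [-0.6605, 0.5961, 0.0593, 1.9994, -0.0639, 0.5485, -2.0688], 'position': [0.4555, 0.2504, 0.0979], 'tool_rot': [3.1413, 0.0006, 0.0588], 'force': [-0.3891, -0.0422, -0.6285], 'grip_width': 0.0345}
```

View pics/f3.png

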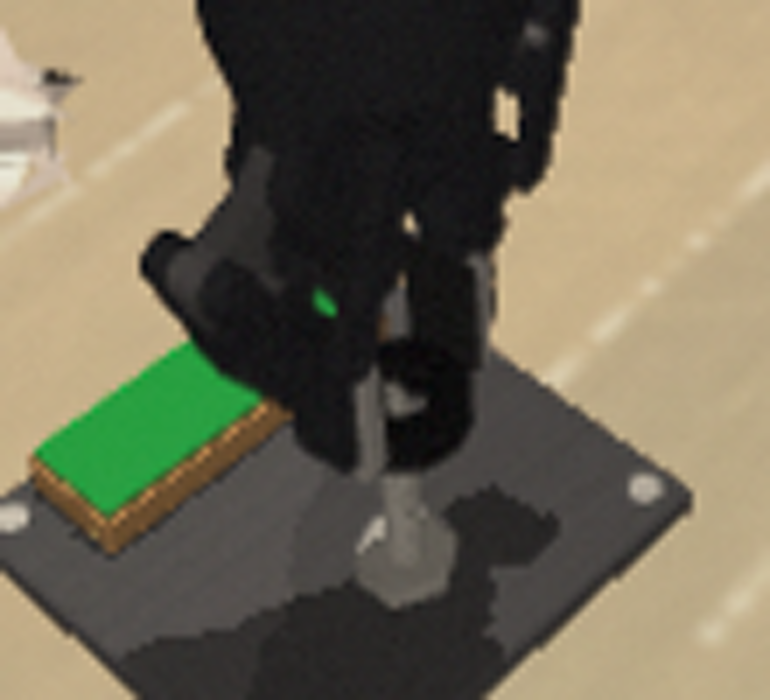

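{"api": "move_arm", "payload": {
  "motion": [
    [[0,0,-12],[0,0,0]],
    [[0,0,-24],[0,0,0]],
    [[0,0,-36],[0,0,0]],
    [[0,0,-44],[0,0,0]],
    [[0,0,-48],[0,0,0]],
    [[0,0,-48],[0,0,0]]
  ]
}}

```text
clock: 16.38
position: [0.4557, 0.2504, 0.0501]
tool_rot: [3.142, 0.0, 0.059]
force: [-0.1, 1.0, 0.1]
grip_width: 0.0348
```

Run:
```python
from h import *
st()
f=save("scene","f4.png",(160,240,270,340),7)
```

```text
{'clock': 16.375, 'qpos': [-0.6513, 0.6832, 0.0472, 2.0122, -0.0689, 0.4479, -2.0646], 'position': [0.4557, 0.2504, 0.0501], 'tool_rot': [3.1415, 0.0002, 0.0588], 'force': [-0.0821, 1.0038, 0.0832], 'grip_width': 0.0348}
```

View pics/f4.png

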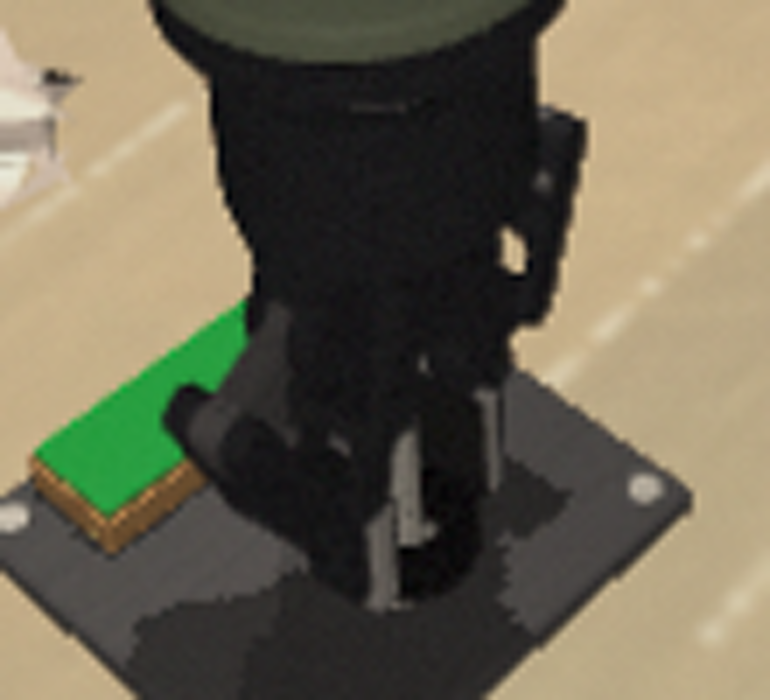

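{"api": "move_arm", "payload": {
  "motion": [
    [[0,0,0],[0,0,0]],
    [[0,0,0],[0,0,0]],
    [[0,0,0],[0,0,0]],
    [[0,0,30],[0,0,0]],
    [[0,0,80],[0,0,0]],
    [[0,0,130],[0,0,0.17]],
    [[0,-60,160],[0,0,0.35]],
    [[0,-120,160],[0,0,0.53]],
    [[0,-120,160],[0,0,0.71]],
    [[0,-120,160],[0,0,0.71]]
  ],
  "jaw": 56
}}

```text
clock: 17.68
position: [0.4558, 0.1298, 0.2106]
tool_rot: [-3.142, -0.0, 0.767]
force: [0.0, 0.5, 0.5]
grip_width: 0.0559
```

Run:
```python
from h import *
st(); print(tips_ahead)
f=save("scene","f5.png",(140,200,340,350),3.9)
f=save("top","f6.png",None,1.5)
for l,z in(("washer_1_c",.0245),("spacer_1_c",.006)):
  for d in outline_of(l,"top"): print(l,round(d["score"],2),np.round(d["pixel"],1).tolist(),int(d["pixels"].sum()),np.round(p2w(f,d["pixel"],z),4).tolist())
for p in((317,223.7),(362.3,216.7)): print(p2w(f,p,.026))
```

```text
{'clock': 17.675, 'qpos': [-0.3335, 0.3481, -0.086, 2.031, 0.0421, 0.7637, -1.2491], 'position': [0.4558, 0.1298, 0.2106], 'tool_rot': [-3.1416, -0.0005, 0.7666], 'force': [0.041, 0.532, 0.4516], 'grip_width': 0.0559}
0.025
washer_1_c 0.61 [358.7, 214.7] 155 [0.5527, -0.3265, 0.0245]
spacer_1_c 0.66 [252.5, 186.9] 132 [0.627, -0.0521, 0.006]
spacer_1_c 0.52 [273.7, 221.2] 134 [0.5362, -0.1079, 0.006]
spacer_1_c 0.47 [227.5, 193.3] 139 [0.61, 0.0142, 0.006]
[ 0.52955791 -0.21824502  0.026     ]
[ 0.54747616 -0.33521756  0.026     ]
```

View pics/f5.png

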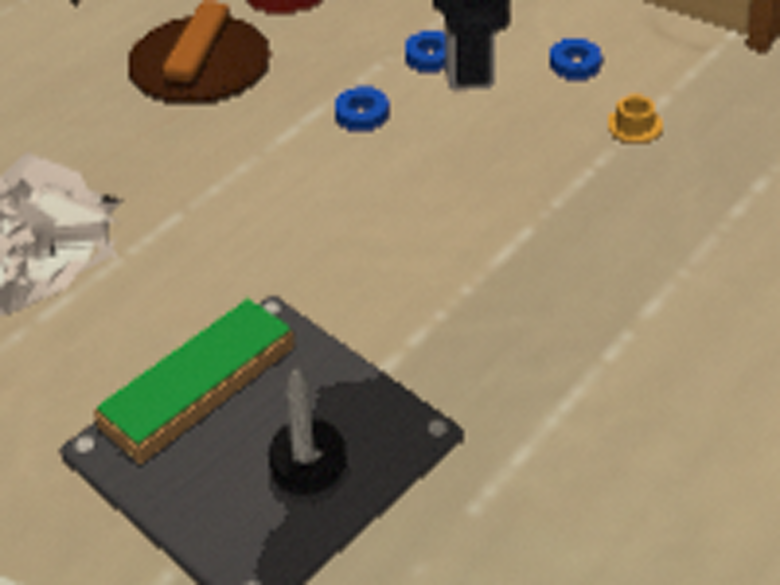

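View pics/f6.png

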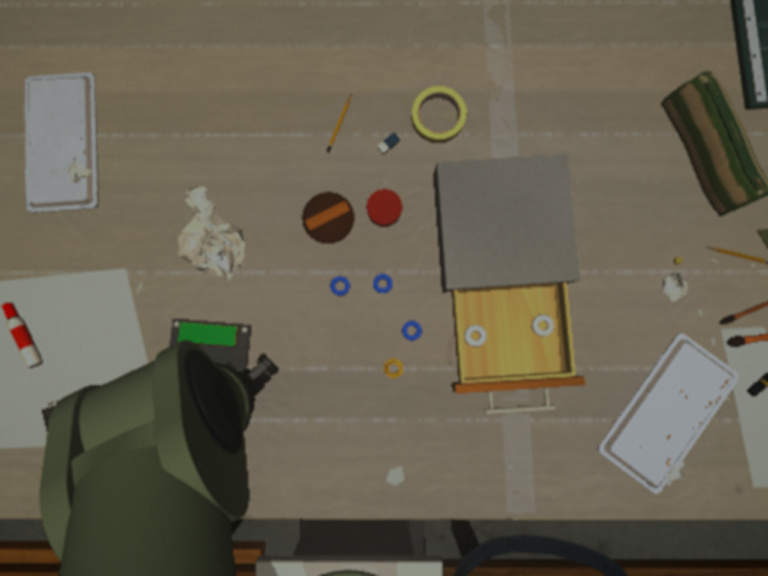

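Run:
```python
from h import *
f=grab_frame("top")
hsv=cv2.cvtColor(f["frame"],cv2.COLOR_RGB2HSV)
m=np.zeros((384,512),bool); m[192:252,304:380]=1
mm=m&(hsv[...,1]<70)&(hsv[...,2]>110)
for B in blob(f,mm,15,400): print(B,p2w(f,(B[2][0]+B[2][2]/2-.5,B[2][1]+B[2][3]/2-.5),.027),p2w(f,B[0],.026))
# handle and drawer
a=p2w(f,(488/1.5,410/1.5),.044);b=p2w(f,(552/1.5,407/1.5),.044);print("handle",a,b)
im=cv2.resize(f["frame"][185:275,295:395,::-1],None,fx=7,fy=6.6,interpolation=cv2.INTER_CUBIC);cv2.imwrite("pics/g1.png",cv2.convertScaleAbs(im,alpha=1.4))
```

```text
([361.6, 216.5], 134, [355, 210, 14, 14]) [ 0.54797251 -0.33287801  0.027     ] [ 0.54799154 -0.33343056  0.026     ]
([316.5, 223.5], 135, [310, 217, 14, 14]) [ 0.53007123 -0.2167951   0.027     ] [ 0.53007144 -0.21696724  0.026     ]
handle [ 0.40623702 -0.23379901  0.044     ] [ 0.41118168 -0.34020652  0.044     ]
```

View pics/g1.png

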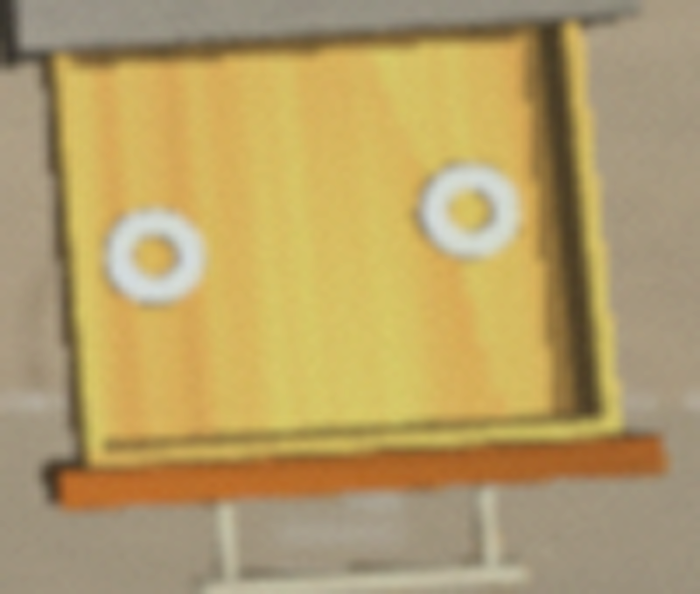

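{"api": "move_arm", "payload": {
  "motion": [
    [[10,-50,0],[0,0,0.15]],
    [[22,-100,0],[0,0,0.3]],
    [[32,-150,0],[0,0,0.45]],
    [[42,-200,-20],[0,0,0.6]],
    [[54,-250,-50],[0,0,0.75]],
    [[64,-300,-80],[0,0,0.862]],
    [[73,-346,-100],[0,0,0.862]],
    [[73,-346,-120],[0,0,0.862]],
    [[73,-346,-120],[0,0,0.862]]
  ],
  "jaw": 52
}}

```text
clock: 19.05
position: [0.5281, -0.2148, 0.0888]
tool_rot: [-3.139, -0.001, 1.63]
force: [-0.0, 1.1, -0.2]
grip_width: 0.0521
```

Run:
```python
from h import *
st()
f=save("scene","g2.png",(220,90,380,220),4.7)
```

```text
{'clock': 19.05, 'qpos': [0.4073, 0.6686, -0.1758, 1.8598, 0.184, 0.6318, 0.1786], 'position': [0.5281, -0.2148, 0.0888], 'tool_rot': [-3.1389, -0.0013, 1.63], 'force': [-0.0066, 1.0771, -0.1757], 'grip_width': 0.0521}
```

View pics/g2.png

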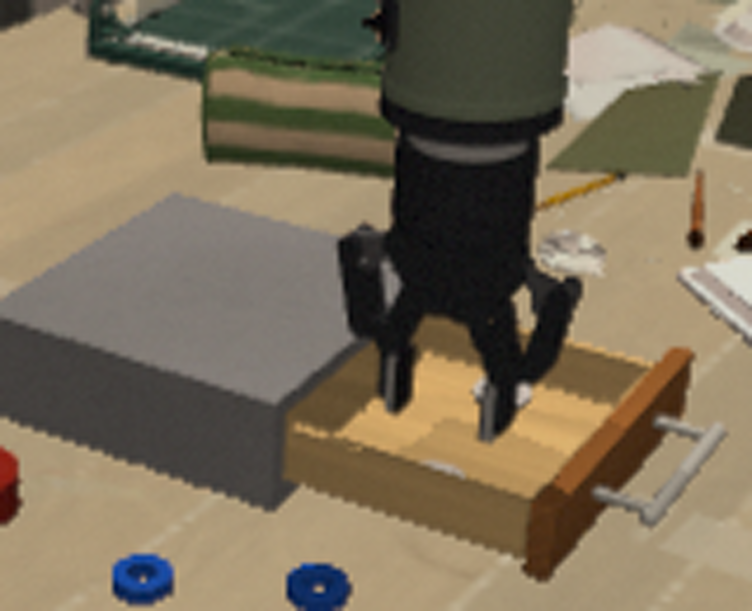

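{"api": "move_arm", "payload": {
  "motion": [
    [[0,0,-12],[0,0,0]],
    [[0,0,-24],[0,0,0]],
    [[0,0,-34],[0,0,0]],
    [[0,0,-40],[0,0,0]],
    [[0,0,-40],[0,0,0]]
  ],
  "jaw": 50
}}

```text
clock: 19.73
position: [0.5285, -0.2154, 0.0498]
tool_rot: [-3.141, -0.0, 1.631]
force: [-1.1, -0.4, 0.5]
grip_width: 0.0501
```

{"api": "move_arm", "payload": {
  "motion": [
    [[0,0,-1],[0,0,0]],
    [[0,0,-2],[0,0,0]],
    [[0,0,-2],[0,0,0]]
  ],
  "jaw": 46
}}

```text
clock: 20.1
position: [0.5288, -0.2156, 0.0484]
tool_rot: [3.141, 0.0, 1.631]
force: [0.3, 0.4, 0.5]
grip_width: 0.0458
```

{"api": "move_arm", "payload": {
  "motion": [
    [[0,0,-0.5],[0,0,0]],
    [[0,0,-1],[0,0,0]],
    [[0,0,-1],[0,0,0]]
  ],
  "jaw": 43
}}

```text
clock: 20.48
position: [0.5287, -0.2156, 0.0472]
tool_rot: [-3.142, -0.0, 1.631]
force: [0.1, 1.2, 0.6]
grip_width: 0.0427
```

{"api": "move_arm", "payload": {
  "motion": [
    [[0,0,0],[0,0,0]],
    [[0,0,0],[0,0,0]],
    [[0,0,0],[0,0,0]],
    [[0,0,0],[0,0,0]]
  ],
  "jaw": 28,
  "grip_force": 25
}}

```text
clock: 20.98
position: [0.5289, -0.2156, 0.0476]
tool_rot: [3.141, 0.0, 1.631]
force: [-0.5, 1.4, 6.6]
grip_width: 0.036
```

Run:
```python
from h import *
st()
f=save("scene","g3.png",(250,130,350,215),7)
```

```text
{'clock': 20.975, 'qpos': [0.3953, 0.7359, -0.1584, 1.8704, 0.2038, 0.5504, 0.1632], 'position': [0.5289, -0.2156, 0.0476], 'tool_rot': [3.1412, 0.0002, 1.6309], 'force': [-0.4646, 1.3867, 6.5853], 'grip_width': 0.036}
```

View pics/g3.png

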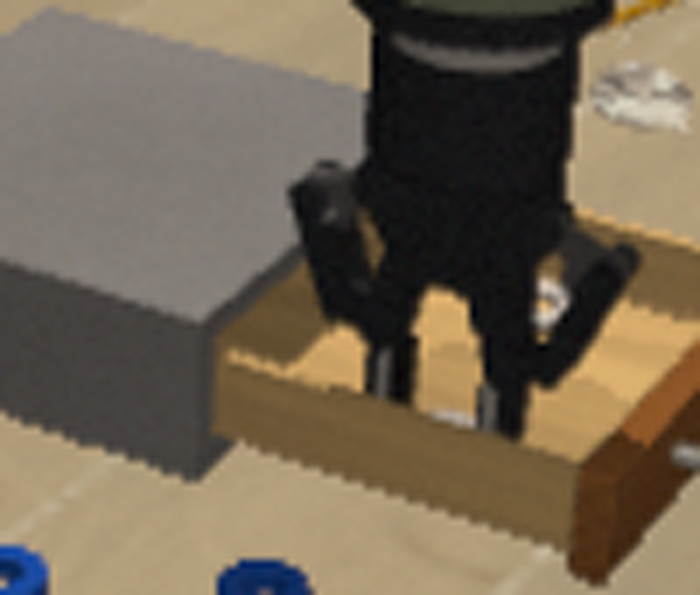

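{"api": "move_arm", "payload": {
  "motion": [
    [[0,0,20],[0,0,0]],
    [[0,0,50],[0,0,0]],
    [[0,0,90],[0,0,0]],
    [[0,30,100],[0,0,0]],
    [[0,70,100],[0,0,0]],
    [[0,70,100],[0,0,0]]
  ]
}}

```text
clock: 21.78
position: [0.5291, -0.1426, 0.1488]
tool_rot: [3.14, -0.001, 1.635]
force: [0.4, -0.2, 0.2]
grip_width: 0.0358
```

Run:
```python
from h import *
st()
f=save("scene","g4.png",(210,110,340,215),6)
f=save("top","g5.png",(220,130,400,270),4)
```

```text
{'clock': 21.775, 'qpos': [0.303, 0.5478, -0.2012, 1.8916, 0.1577, 0.7163, 0.0753], 'position': [0.5291, -0.1426, 0.1488], 'tool_rot': [3.1403, -0.0007, 1.6347], 'force': [0.3957, -0.1929, 0.1933], 'grip_width': 0.0358}
```

View pics/g4.png

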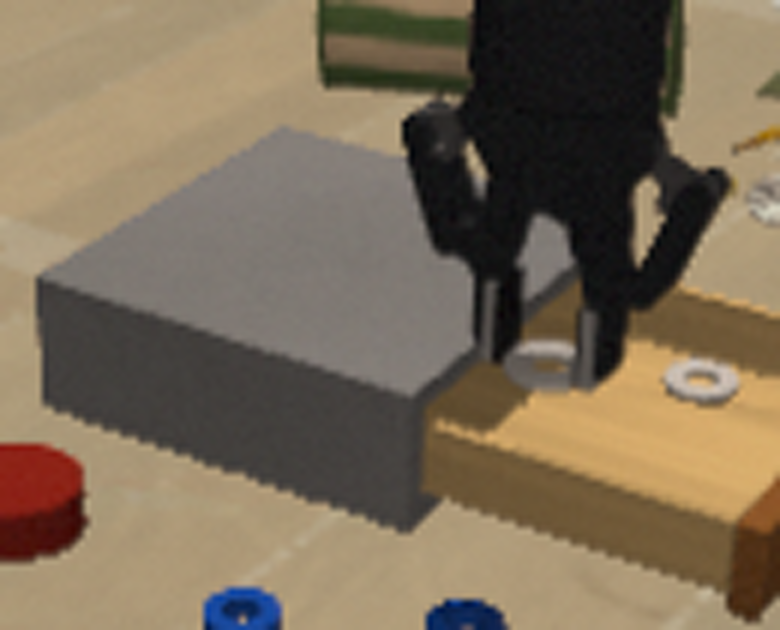

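View pics/g5.png

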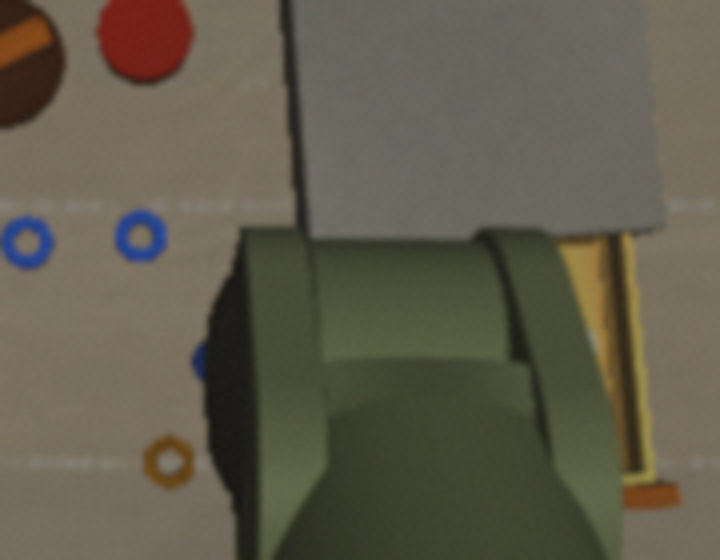

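{"api": "move_arm", "payload": {
  "motion": [
    [[-8,50,0],[0,0,0]],
    [[-18,105,0],[0,0,0]],
    [[-28,160,0],[0,0,0]],
    [[-40,215,0],[0,0,0]],
    [[-50,270,0],[0,0,0]],
    [[-60,325,0],[0,0,0]],
    [[-70,370,0],[0,0,0]],
    [[-73,396,0],[0,0,0]],
    [[-73,396,-15],[0,0,0]],
    [[-73,396,-30],[0,0,0]],
    [[-73,396,-32],[0,0,0]],
    [[-73,396,-32],[0,0,0]]
  ]
}}

```text
clock: 23.38
position: [0.4559, 0.2497, 0.1152]
tool_rot: [-3.141, 0.0, 1.63]
force: [0.1, 0.2, -0.2]
grip_width: 0.0356
```

Run:
```python
from h import *
f=save("scene","g6.png",(160,240,270,340),7)
st()
```

```text
{'clock': 23.425, 'qpos': [-0.4666, 0.5672, -0.1998, 1.9813, 0.1872, 0.6103, -0.7307], 'position': [0.456, 0.25, 0.1155], 'tool_rot': [3.1415, 0.0, 1.6298], 'force': [0.0098, 0.0229, -0.5449], 'grip_width': 0.0356}
```

View pics/g6.png

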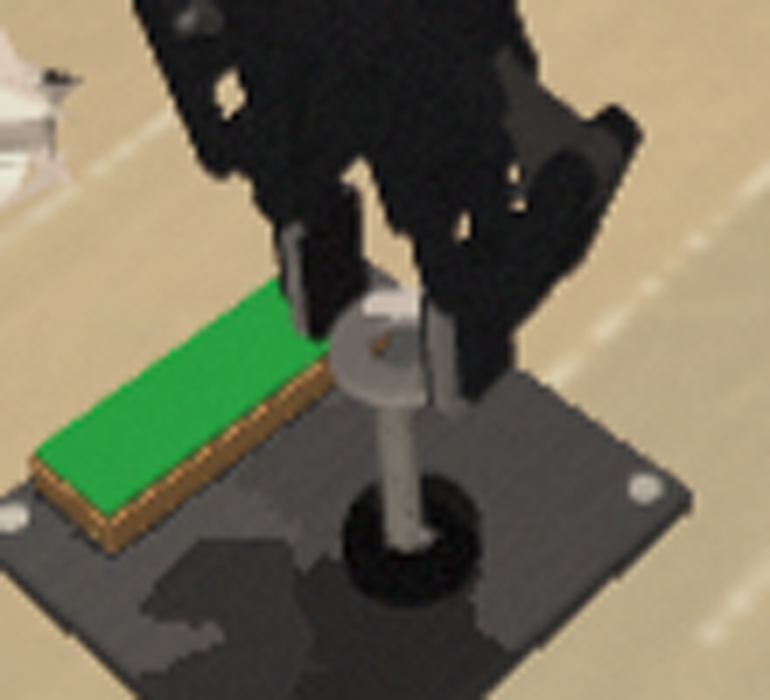

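```bash
cat >> h.py <<'E'
def ovl(fn,circs,crop,s=8,cam="scene"):
    f=grab_frame(cam); a,b,c,d=crop
    im=cv2.resize(f["frame"][b:d,a:c,::-1],None,fx=s,fy=s,interpolation=cv2.INTER_CUBIC)
    for (x,y,z,r,col) in circs:
        t=np.linspace(0,2*np.pi,80)
        P=np.array([w2p(f,(x+r*np.cos(u),y+r*np.sin(u),z)) for u in t])
        P=((P-[a,b]+.5)*s).astype(int)
        cv2.polylines(im,[P],True,col,1)
    cv2.imwrite("pics/"+fn,im); return f
E
python3 - <<'E'
from h import *
x,y,zb=.456,.250,.1155-.0256
ovl("g7.png",[(x,y,zb,.019,(0,0,255)),(x,y,zb+.005,.019,(0,0,255)),(x,y,zb+.005,.008,(0,0,255)),(.456,.2495,.030,.018,(255,255,0)),(.456,.2495,.018,.018,(255,255,0)),(.456,.2495,.071,.005,(0,255,255))],(190,265,245,335),10)
E
```

```text
(no output)
```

View pics/g7.png

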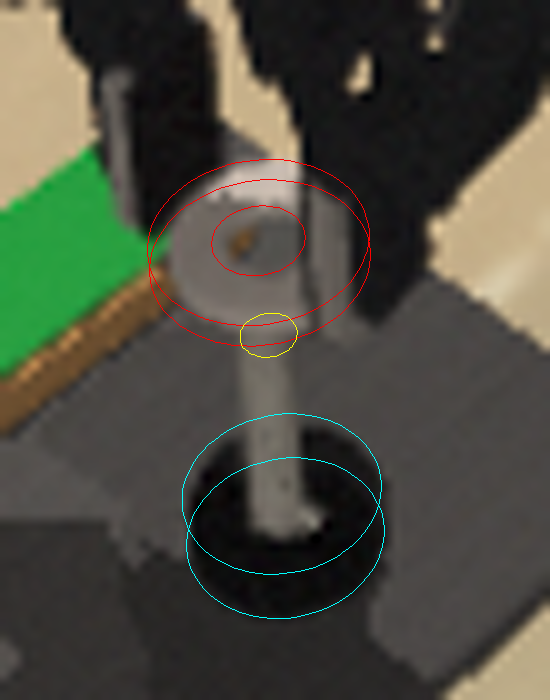

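Run:
```python
from h import *
zb=.1155-.0256
c=[]
for x,y,col in((.456,.2455,(0,0,255)),(.4545,.248,(255,0,0))):
    c+=[(x,y,zb,.019,col),(x,y,zb+.005,.019,col),(x,y,zb+.005,.008,col)]
ovl("g8.png",c,(195,270,240,312),16)
```

```text
(no output)
```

View pics/g8.png

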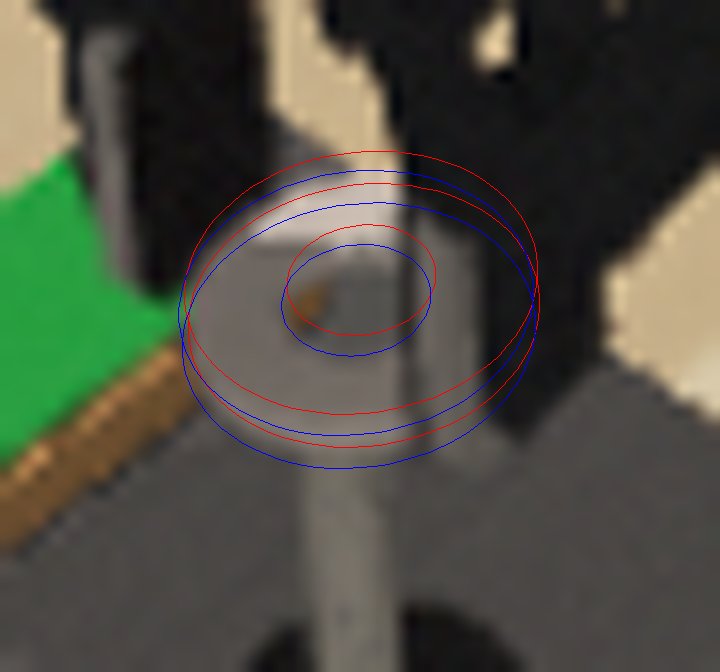

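{"api": "move_arm", "payload": {
  "motion": [
    [[0.5,2.5,0],[0,0,0]],
    [[0.5,2.5,-6],[0,0,0]],
    [[0.5,2.5,-12],[0,0,0]],
    [[0.5,2.5,-16],[0,0,0]],
    [[0.5,2.5,-16],[0,0,0]]
  ]
}}

```text
clock: 24.15
position: [0.456, 0.2528, 0.0989]
tool_rot: [-3.141, 0.0, 1.631]
force: [0.5, 0.1, 0.4]
grip_width: 0.036
```

Run:
```python
from h import *
st()
ovl("g9.png",[],(195,270,240,322),13)
```

```text
{'clock': 24.15, 'qpos': [-0.4778, 0.5972, -0.1915, 1.9848, 0.1972, 0.5778, -0.7426], 'position': [0.456, 0.2528, 0.0989], 'tool_rot': [-3.141, 0.0004, 1.6308], 'force': [0.516, 0.1026, 0.3614], 'grip_width': 0.036}
```

View pics/g9.png

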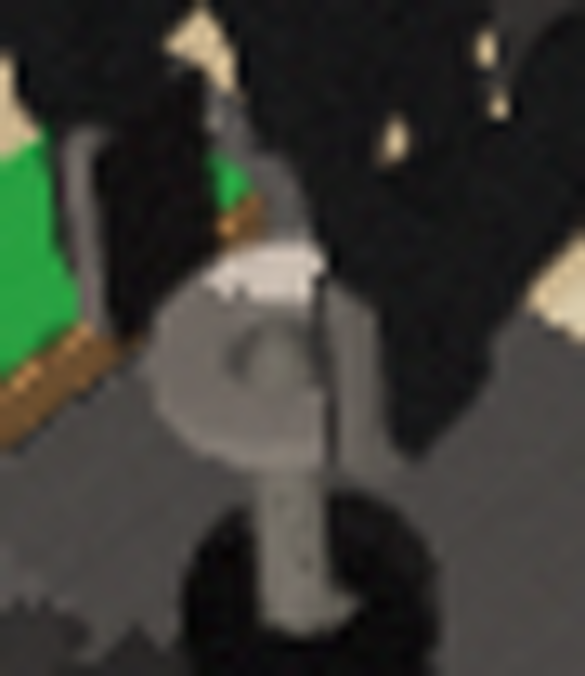

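{"api": "move_arm", "payload": {
  "motion": [
    [[0.5,0.8,-8],[0,0,0]],
    [[0.5,0.8,-18],[0,0,0]],
    [[0.5,0.8,-28],[0,0,0]],
    [[0.5,0.8,-36],[0,0,0]],
    [[0.5,0.8,-40],[0,0,0]],
    [[0.5,0.8,-40],[0,0,0]]
  ]
}}

```text
clock: 24.95
position: [0.4566, 0.2537, 0.059]
tool_rot: [-3.141, 0.0, 1.631]
force: [-0.1, -0.3, -0.2]
grip_width: 0.0356
```

Run:
```python
from h import *
st()
ovl("g10.png",[],(195,270,240,332),11)
```

```text
{'clock': 24.95, 'qpos': [-0.496, 0.6683, -0.1689, 1.9957, 0.2209, 0.4953, -0.7642], 'position': [0.4566, 0.2537, 0.059], 'tool_rot': [-3.1412, 0.0002, 1.6308], 'force': [-0.126, -0.3458, -0.1941], 'grip_width': 0.0356}
```

View pics/g10.png

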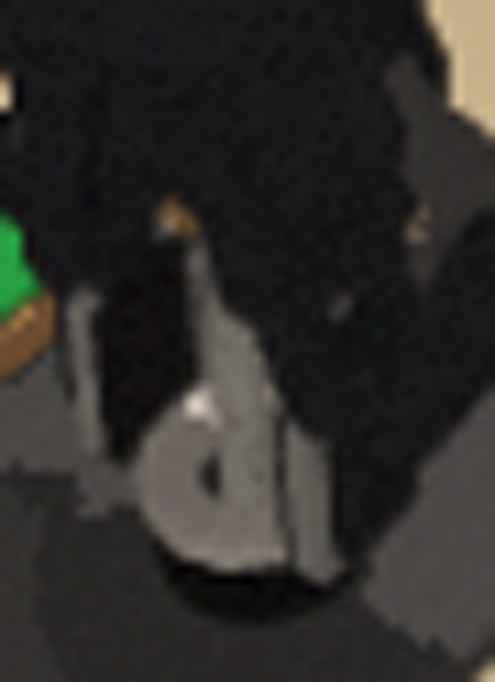

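{"api": "move_arm", "payload": {
  "motion": [
    [[0,0,-2],[0,0,0]],
    [[0,0,-2],[0,0,0]]
  ]
}}

```text
clock: 25.25
position: [0.4567, 0.2537, 0.0573]
tool_rot: [3.142, -0.0, 1.631]
force: [0.1, -0.0, -0.4]
grip_width: 0.0356
```

{"api": "move_arm", "payload": {
  "motion": [
    [[0,0,0],[0,0,0]],
    [[0,0,0],[0,0,0]],
    [[0,0,0],[0,0,0]],
    [[0,0,30],[0,0,0]],
    [[0,0,80],[0,0,0]],
    [[0,0,130],[0,0,0]],
    [[10,-60,140],[0,0,0]],
    [[20,-120,140],[0,0,0]],
    [[20,-120,140],[0,0,0]]
  ],
  "jaw": 54
}}

```text
clock: 26.38
position: [0.4773, 0.1291, 0.1975]
tool_rot: [3.141, 0.002, 1.624]
force: [-0.6, 0.5, 0.4]
grip_width: 0.0537
```

Run:
```python
from h import *
st()
ovl("h1.png",[],(170,270,260,345),8)
f=grab_frame("top")
hsv=cv2.cvtColor(f["frame"],cv2.COLOR_RGB2HSV)
m=np.zeros((384,512),bool); m[192:252,304:380]=1
mm=m&(hsv[...,1]<70)&(hsv[...,2]>110)
for B in blob(f,mm,15,400): print(B,p2w(f,(B[2][0]+B[2][2]/2-.5,B[2][1]+B[2][3]/2-.5),.027))
g=grab_frame("scene")
im=cv2.resize(g["frame"][110:200,270:360,::-1],None,fx=6.6,fy=6.6,interpolation=cv2.INTER_CUBIC);cv2.imwrite("pics/h2.png",im)
hsv=cv2.cvtColor(g["frame"],cv2.COLOR_RGB2HSV)
m=np.zeros((384,512),bool); m[160:185,310:345]=1
for B in blob(g,m&(hsv[...,1]<60),15,600): print(B,p2w(g,(B[2][0]+B[2][2]/2-.5,B[2][1]+B[2][3]/2-.5),.0245))
```

```text
{'clock': 26.375, 'qpos': [-0.2156, 0.4027, -0.2168, 1.9881, 0.1247, 0.7634, -0.4525], 'position': [0.4773, 0.1291, 0.1975], 'tool_rot': [3.1413, 0.0017, 1.6242], 'force': [-0.6049, 0.5247, 0.4034], 'grip_width': 0.0537}
([361.5, 216.4], 134, [355, 210, 14, 14]) [ 0.54797251 -0.33287801  0.027     ]
([326.6, 173.0], 57, [321, 170, 12, 7]) [ 0.54750987 -0.334332    0.0245    ]
```

View pics/h1.png

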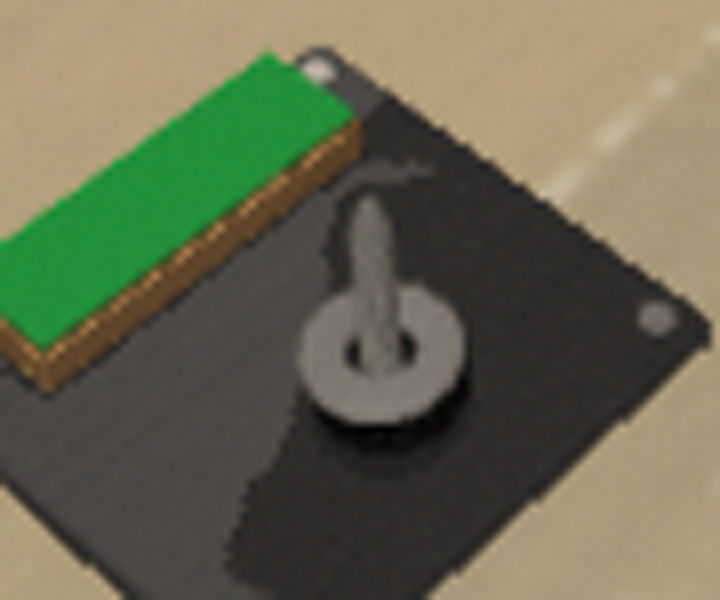

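View pics/h2.png

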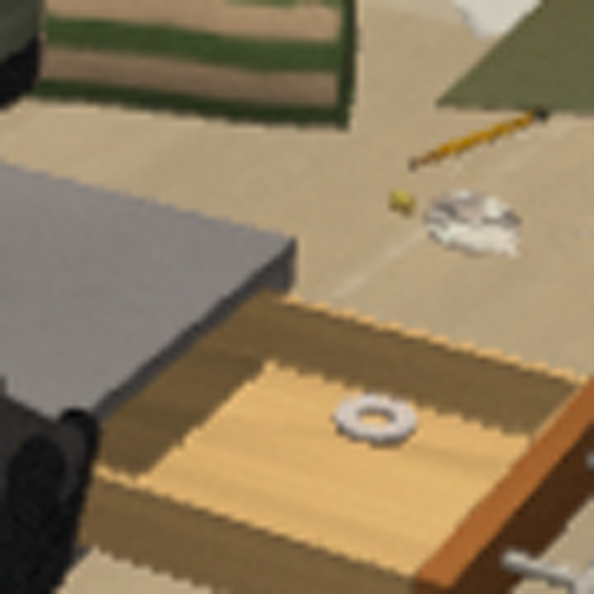

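{"api": "move_arm", "payload": {
  "motion": [
    [[8,-55,0],[0,0,0]],
    [[16,-110,0],[0,0,0]],
    [[24,-165,0],[0,0,0]],
    [[33,-220,0],[0,0,0]],
    [[41,-275,0],[0,0,0]],
    [[49,-330,0],[0,0,0]],
    [[57,-385,0],[0,0,0]],
    [[66,-440,-20],[0,0,0]],
    [[70,-468,-60],[0,0,0]],
    [[70,-468,-95],[0,0,0]],
    [[70,-468,-107],[0,0,0]],
    [[70,-468,-107],[0,0,0]]
  ],
  "jaw": 52
}}

```text
clock: 28.02
position: [0.5472, -0.333, 0.0902]
tool_rot: [-3.141, -0.001, 1.632]
force: [-0.3, 0.5, 0.6]
grip_width: 0.052
```

Run:
```python
from h import *
st()
f=save("scene","h3.png",(240,90,370,200),5.5)
```

```text
{'clock': 28.025, 'qpos': [0.53, 0.7477, -0.1151, 1.6677, 0.1162, 0.7336, 0.4205], 'position': [0.5472, -0.333, 0.0902], 'tool_rot': [-3.1411, -0.0008, 1.6324], 'force': [-0.3176, 0.5431, 0.6373], 'grip_width': 0.052}
```

View pics/h3.png

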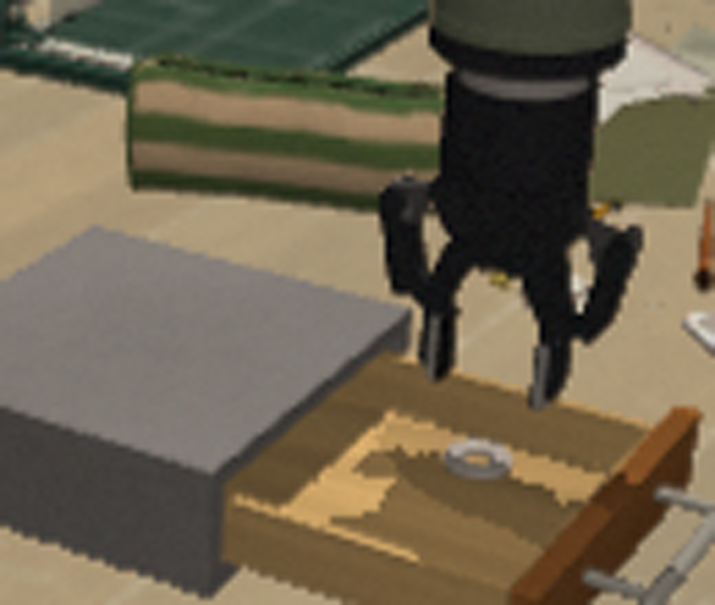

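{"api": "move_arm", "payload": {
  "motion": [
    [[0,-1,-14],[0,0,0]],
    [[0,-1,-26],[0,0,0]],
    [[0,-1,-35],[0,0,0]],
    [[0,-1,-40],[0,0,0]],
    [[0,-1,-43],[0,0,0]],
    [[0,-1,-43],[0,0,0]]
  ],
  "jaw": 48
}}

```text
clock: 28.82
position: [0.5467, -0.3353, 0.0472]
tool_rot: [-3.142, -0.0, 1.631]
force: [0.4, 0.4, 0.2]
grip_width: 0.0482
```

Run:
```python
from h import *
st()
f=save("scene","h4.png",(285,120,365,200),8)
```

```text
{'clock': 28.825, 'qpos': [0.5281, 0.811, -0.1074, 1.6766, 0.1269, 0.6609, 0.4135], 'position': [0.5467, -0.3353, 0.0472], 'tool_rot': [-3.1415, -0.0, 1.6307], 'force': [0.3867, 0.4241, 0.2161], 'grip_width': 0.0482}
```

View pics/h4.png

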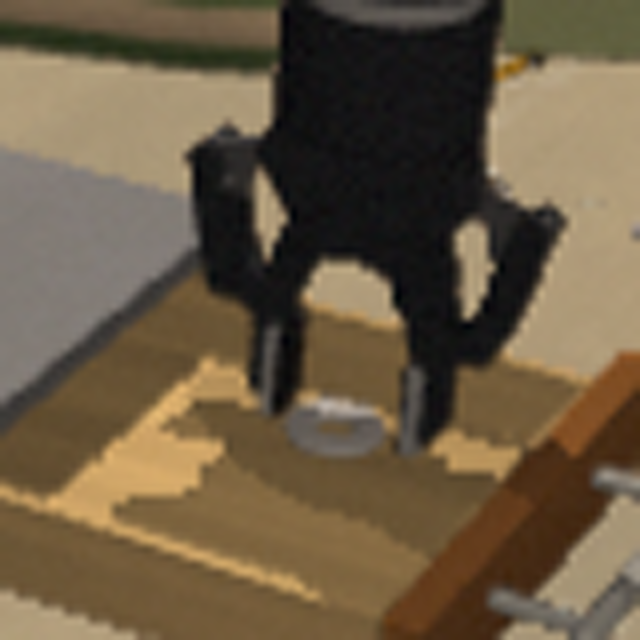

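{"api": "move_arm", "payload": {
  "motion": [
    [[0,0,0],[0,0,0]],
    [[0,0,0],[0,0,0]],
    [[0,0,0],[0,0,0]],
    [[0,0,0],[0,0,0]],
    [[0,0,0],[0,0,0]]
  ],
  "jaw": 28
}}

```text
clock: 29.5
position: [0.547, -0.3354, 0.0479]
tool_rot: [3.141, 0.0, 1.631]
force: [-0.3, 1.1, 5.8]
grip_width: 0.0351
```

{"api": "move_arm", "payload": {
  "motion": [
    [[0,0,20],[0,0,0]],
    [[0,0,55],[0,0,0]],
    [[0,0,95],[0,0,0]],
    [[-5,40,100],[0,0,0]],
    [[-13,95,100],[0,0,0]],
    [[-22,150,100],[0,0,0]],
    [[-31,205,100],[0,0,0]],
    [[-40,260,100],[0,0,0]],
    [[-50,315,100],[0,0,0]],
    [[-60,370,100],[0,0,0]],
    [[-70,425,100],[0,0,0]],
    [[-80,480,100],[0,0,0]]
  ]
}}

```text
clock: 31.0
position: [0.4665, 0.1466, 0.1487]
tool_rot: [3.14, -0.0, 1.631]
force: [1.6, -0.4, -1.2]
grip_width: 0.0353
```

{"api": "move_arm", "payload": {
  "motion": [
    [[-5,50,0],[0,0,0]],
    [[-10,90,0],[0,0,0]],
    [[-11,106,-15],[0,0,0]],
    [[-11,106,-32],[0,0,0]],
    [[-11,106,-32],[0,0,0]],
    [[-11,106,-32],[0,0,0]]
  ]
}}

```text
clock: 31.75
position: [0.456, 0.2495, 0.1154]
tool_rot: [-3.141, 0.001, 1.629]
force: [-0.7, -0.2, -1.1]
grip_width: 0.035
```

Run:
```python
from h import *
st(); o=observe()["position"]
x,y,zb=o[0],o[1],o[2]-.0256
ovl("h5.png",[(x,y,zb,.019,(0,0,255)),(x,y,zb+.005,.019,(0,0,255)),(x,y,zb+.005,.008,(0,0,255))],(190,262,245,332),10)
```

```text
{'clock': 31.75, 'qpos': [-0.5159, 0.5641, -0.1328, 1.9841, 0.126, 0.6015, -0.6741], 'position': [0.456, 0.2495, 0.1154], 'tool_rot': [-3.1414, 0.0005, 1.629], 'force': [-0.7244, -0.2176, -1.1361], 'grip_width': 0.035}
```

View pics/h5.png

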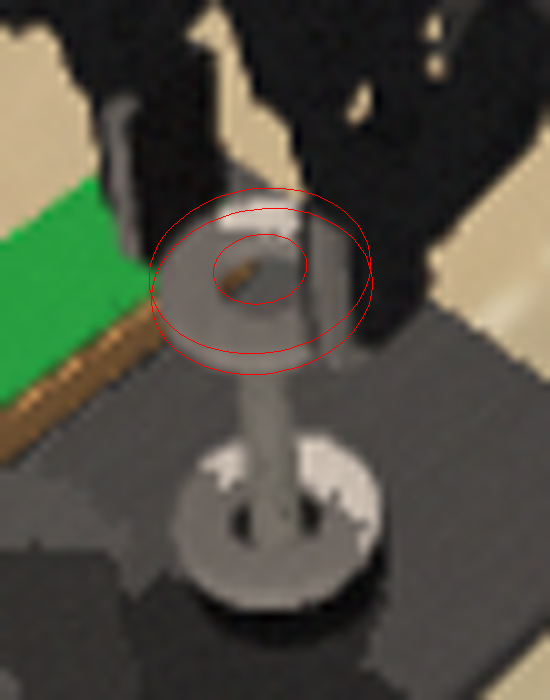

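{"api": "move_arm", "payload": {
  "motion": [
    [[0.5,1.7,0],[0,0,0]],
    [[0.5,1.7,-6],[0,0,0]],
    [[0.5,1.7,-12],[0,0,0]],
    [[0.5,1.7,-16],[0,0,0]],
    [[0.5,1.7,-16],[0,0,0]]
  ]
}}

```text
clock: 32.42
position: [0.456, 0.2523, 0.0989]
tool_rot: [-3.141, 0.0, 1.631]
force: [-0.1, 0.0, 1.0]
grip_width: 0.0354
```

Run:
```python
from h import *
st()
ovl("h6.png",[],(195,270,240,322),13)
```

```text
{'clock': 32.425, 'qpos': [-0.5243, 0.5942, -0.1278, 1.988, 0.133, 0.568, -0.6827], 'position': [0.456, 0.2523, 0.0989], 'tool_rot': [-3.1409, 0.0004, 1.6308], 'force': [-0.1011, 0.0181, 1.038], 'grip_width': 0.0354}
```

View pics/h6.png

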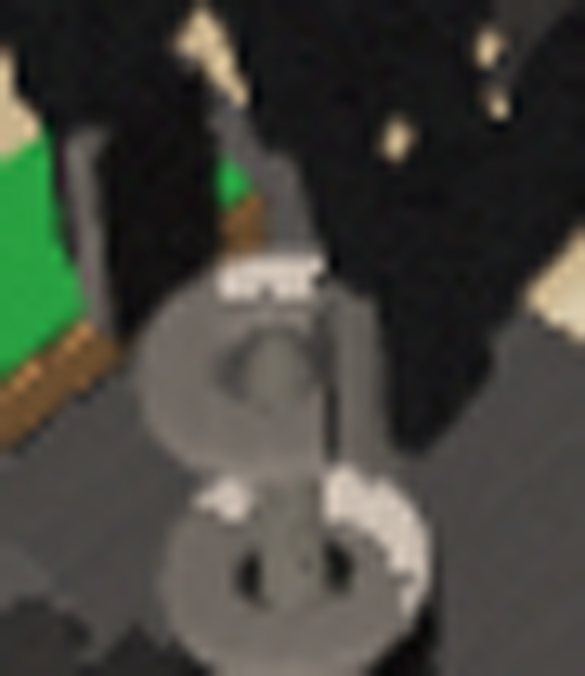

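{"api": "move_arm", "payload": {
  "motion": [
    [[0,0,-8],[0,0,0]],
    [[0,0,-18],[0,0,0]],
    [[0,0,-28],[0,0,0]],
    [[0,0,-34],[0,0,0]],
    [[0,0,-37],[0,0,0]],
    [[0,0,-37],[0,0,0]]
  ]
}}

```text
clock: 33.22
position: [0.4561, 0.2522, 0.0621]
tool_rot: [-3.141, 0.0, 1.631]
force: [3.3, -4.5, -2.2]
grip_width: 0.0355
```

{"api": "move_arm", "payload": {
  "motion": [
    [[0,0,0],[0,0,0]],
    [[0,0,0],[0,0,0]],
    [[0,0,0],[0,0,0]],
    [[0,0,30],[0,0,0]],
    [[0,0,80],[0,0,0]],
    [[0,0,130],[0,0,0]],
    [[0,-60,140],[0,0,0]],
    [[0,-120,140],[0,0,0]],
    [[0,-120,140],[0,0,0]]
  ],
  "jaw": 54
}}

```text
clock: 34.35
position: [0.4562, 0.1282, 0.2027]
tool_rot: [3.141, 0.001, 1.625]
force: [-0.3, 1.3, -0.4]
grip_width: 0.054
```

Run:
```python
from h import *
st()
ovl("i1.png",[],(170,270,260,345),8)
f=save("top","i2.png",None,1.5);g=grab_frame("scene")
for n,F in(("top",f),("scene",g)):
    h=cv2.cvtColor(F["frame"],cv2.COLOR_RGB2HSV)
    m=np.zeros((384,512),bool)
    if n=="top": m[225:265,235:295]=1
    else: m[200:260,280:345]=1
    mk=m&(h[...,0]>12)&(h[...,0]<28)&(h[...,1]>165)
    for B in blob(F,mk,20,400): print(n,B,p2w(F,(B[2][0]+B[2][2]/2-.5,B[2][1]+B[2][3]/2-.5),.005))
```

```text
{'clock': 34.35, 'qpos': [-0.2886, 0.3617, -0.1395, 2.0361, 0.0743, 0.7486, -0.4195], 'position': [0.4562, 0.1282, 0.2027], 'tool_rot': [3.1413, 0.0013, 1.6249], 'force': [-0.266, 1.3466, -0.3965], 'grip_width': 0.054}
top ([261.8, 245.2], 75, [256, 239, 12, 13]) [ 0.47402036 -0.07561865  0.005     ]
scene ([336.4, 204.7], 107, [332, 200, 12, 13]) [ 0.45367065 -0.22489399  0.005     ]
scene ([302.4, 230.3], 121, [296, 225, 14, 11]) [ 0.47503293 -0.0800659   0.005     ]
```

View pics/i1.png

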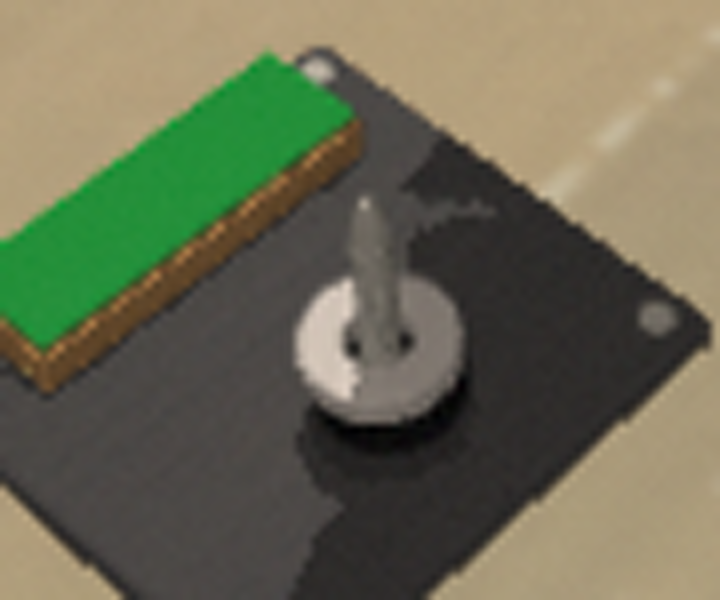

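View pics/i2.png

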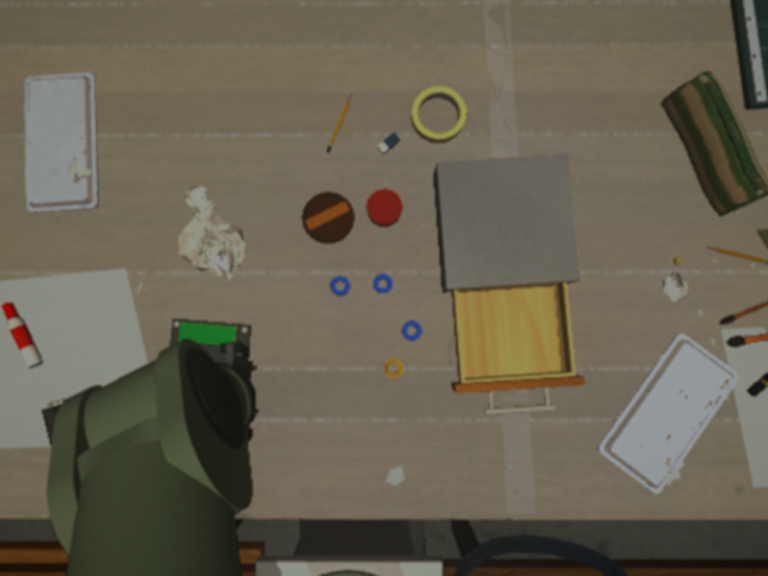

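Run:
```python
from h import *
g=grab_frame("scene")
im=cv2.resize(g["frame"][125:215,250:350,::-1],None,fx=7,fy=6.6,interpolation=cv2.INTER_CUBIC);cv2.imwrite("pics/i3.png",cv2.convertScaleAbs(im,alpha=1.5))
f=grab_frame("top"); print(p2w(f,(340,191.8),.075), p2w(f,(310,193),.075))
```

```text
[ 0.60771047 -0.26760648  0.075     ] [ 0.60481779 -0.1938122   0.075     ]
```

View pics/i3.png

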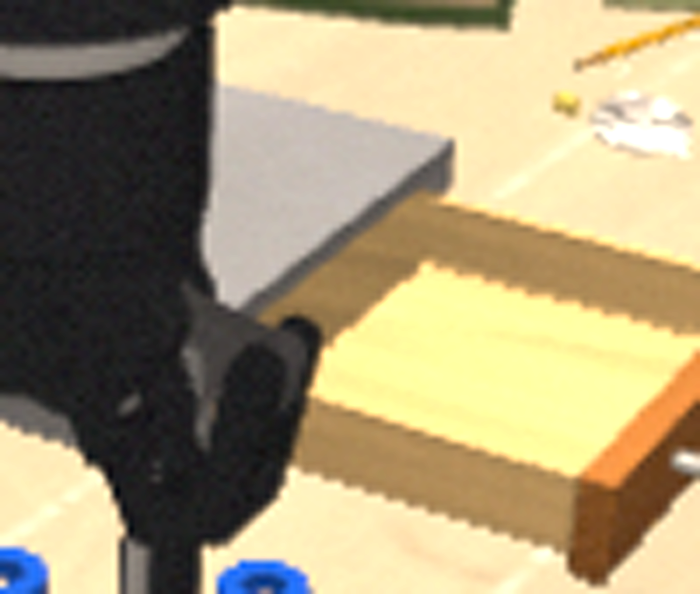

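{"api": "move_arm", "payload": {
  "motion": [
    [[4,-50,0],[0,0,0]],
    [[8,-100,0],[0,0,0]],
    [[12,-150,-20],[0,0,0]],
    [[17,-195,-60],[0,0,0]],
    [[17,-208,-100],[0,0,0]],
    [[17,-208,-125],[0,0,0]],
    [[17,-208,-125],[0,0,0]]
  ],
  "jaw": 48
}}

```text
clock: 35.48
position: [0.4725, -0.0747, 0.0759]
tool_rot: [-3.138, -0.001, 1.632]
force: [0.9, 0.2, 1.0]
grip_width: 0.0486
```

Run:
```python
from h import *
st()
f=save("scene","j1.png",(255,160,345,250),7)
```

```text
{'clock': 35.475, 'qpos': [0.0863, 0.5928, -0.0699, 2.1048, 0.0889, 0.4499, 0.0093], 'position': [0.4725, -0.0747, 0.0759], 'tool_rot': [-3.1384, -0.0007, 1.6321], 'force': [0.9034, 0.2017, 0.9844], 'grip_width': 0.0486}
```

View pics/j1.png

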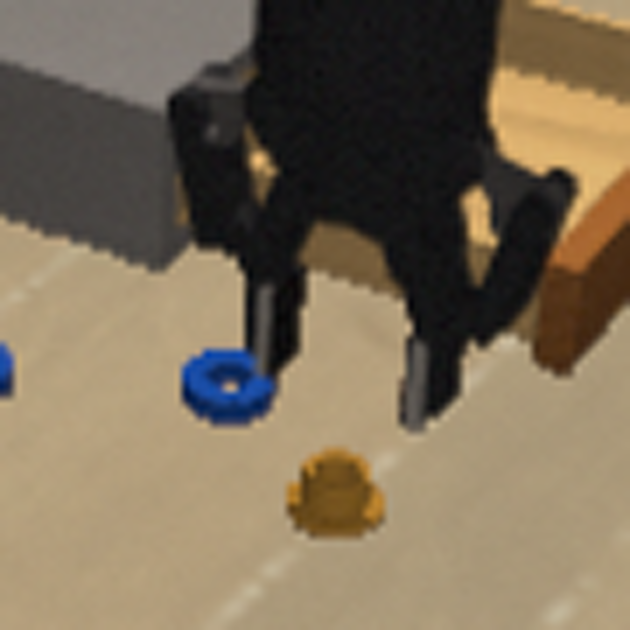

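{"api": "move_arm", "payload": {
  "motion": [
    [[0,0,-15],[0,0,0]],
    [[0,0,-28],[0,0,0]],
    [[0,0,-37],[0,0,0]],
    [[0,0,-41],[0,0,0]],
    [[0,0,-41],[0,0,0]]
  ]
}}

```text
clock: 36.15
position: [0.4731, -0.0755, 0.0361]
tool_rot: [-3.141, -0.0, 1.631]
force: [-0.0, -0.2, 0.7]
grip_width: 0.0482
```

Run:
```python
from h import *
st()
f=save("scene","j2.png",(255,160,345,250),7)
```

```text
{'clock': 36.15, 'qpos': [0.0775, 0.6732, -0.0567, 2.1138, 0.1012, 0.3575, -0.0016], 'position': [0.4731, -0.0755, 0.0361], 'tool_rot': [-3.1412, -0.0, 1.6309], 'force': [-0.0481, -0.1512, 0.6691], 'grip_width': 0.0482}
```

View pics/j2.png

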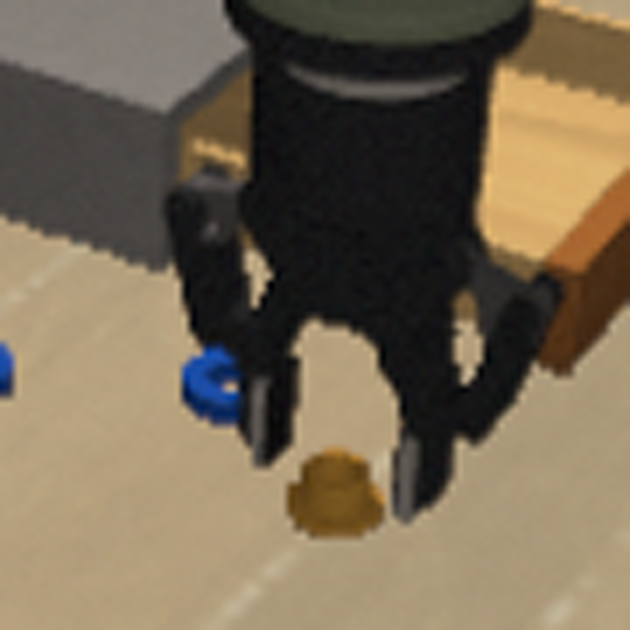

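{"api": "move_arm", "payload": {
  "motion": [
    [[0,0,0],[0,0,0]],
    [[0,0,0],[0,0,0]],
    [[0,0,0],[0,0,0]],
    [[0,0,0],[0,0,0]],
    [[0,0,0],[0,0,0]]
  ],
  "jaw": 18,
  "grip_force": 20
}}

```text
clock: 36.83
position: [0.4734, -0.0756, 0.0367]
tool_rot: [3.141, 0.0, 1.631]
force: [-0.5, 0.4, 5.9]
grip_width: 0.0236
```

{"api": "move_arm", "payload": {
  "motion": [
    [[0,0,0],[0,0,0]],
    [[0,0,0],[0,0,0]],
    [[0,0,30],[0,0,-0.18]],
    [[0,0,30],[0,0,-0.36]],
    [[0,0,30],[0,0,-0.54]],
    [[0,0,30],[0,0,-0.72]],
    [[0,0,30],[0,0,-0.9]],
    [[0,0,30],[0,0,-1.08]],
    [[0,0,30],[0,0,-1.26]],
    [[0,0,30],[0,0,-1.44]],
    [[0,0,30],[0,0,-1.57]],
    [[0,0,30],[0,0,-1.57]]
  ],
  "jaw": 48
}}

```text
clock: 38.33
position: [0.4732, -0.0754, 0.0662]
tool_rot: [3.141, 0.0, 0.062]
force: [-0.4, -0.2, 0.3]
grip_width: 0.0483
```

Run:
```python
from h import *
st()
f=save("scene","j3.png",(255,160,345,250),7)
```

```text
{'clock': 38.325, 'qpos': [-0.2085, 0.648, 0.3254, 2.1229, -0.4704, 0.4392, -1.0233], 'position': [0.4732, -0.0754, 0.0662], 'tool_rot': [3.1414, 0.0002, 0.0618], 'force': [-0.4143, -0.1963, 0.3105], 'grip_width': 0.0483}
```

View pics/j3.png

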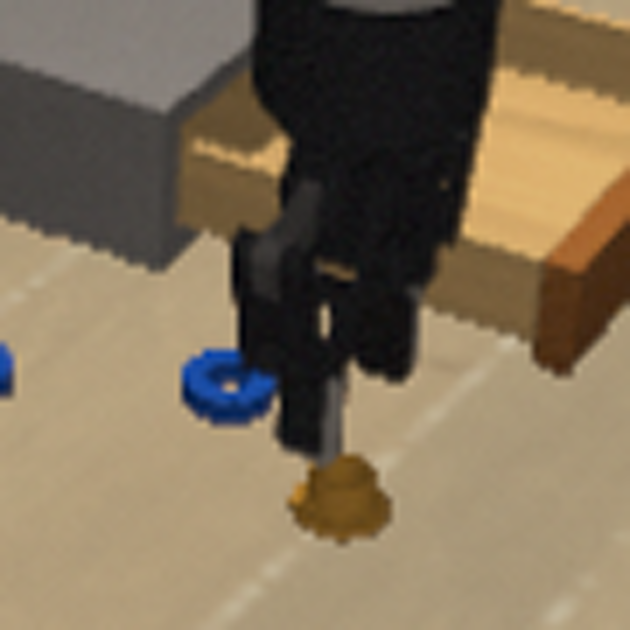

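{"api": "move_arm", "payload": {
  "motion": [
    [[0,0,-15],[0,0,0]],
    [[0,0,-25],[0,0,0]],
    [[0,0,-30.5],[0,0,0]],
    [[0,0,-30.5],[0,0,0]]
  ]
}}

```text
clock: 38.88
position: [0.4729, -0.0757, 0.0353]
tool_rot: [-3.141, 0.001, 0.061]
force: [0.1, -0.2, -0.1]
grip_width: 0.0481
```

{"api": "move_arm", "payload": {
  "motion": [
    [[0,0,0],[0,0,0]],
    [[0,0,0],[0,0,0]],
    [[0,0,0],[0,0,0]],
    [[0,0,0],[0,0,0]],
    [[0,0,0],[0,0,0]]
  ],
  "jaw": 18,
  "grip_force": 30
}}

```text
clock: 39.5
position: [0.4733, -0.0756, 0.0362]
tool_rot: [3.142, -0.001, 0.061]
force: [-0.9, -0.8, 6.2]
grip_width: 0.0235
```

Run:
```python
from h import *
st()
f=save("scene","j4.png",(255,160,345,250),7)
```

```text
{'clock': 39.5, 'qpos': [-0.1692, 0.7034, 0.2734, 2.1264, -0.501, 0.3723, -0.9969], 'position': [0.4733, -0.0756, 0.0362], 'tool_rot': [3.1416, -0.0005, 0.0608], 'force': [-0.9482, -0.8174, 6.1962], 'grip_width': 0.0235}
```

View pics/j4.png

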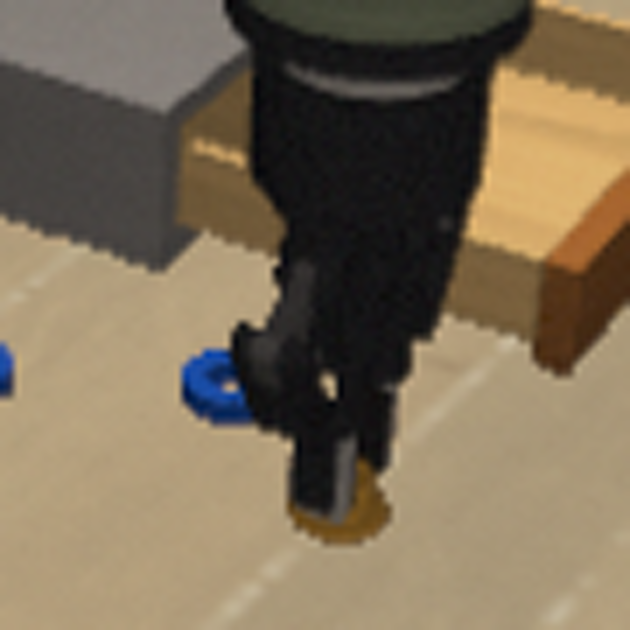

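{"api": "move_arm", "payload": {
  "motion": [
    [[0,0,40],[0,0,0]],
    [[0,0,90],[0,0,0]],
    [[-2,50,100],[0,0,0]],
    [[-5,100,100],[0,0,0]],
    [[-8,150,100],[0,0,0]],
    [[-11,200,100],[0,0,0]],
    [[-14,250,100],[0,0,0]],
    [[-16,300,100],[0,0,0]],
    [[-17,325.5,100],[0,0,0]],
    [[-17,325.5,90],[0,0,0]],
    [[-17,325.5,86],[0,0,0]],
    [[-17,325.5,86],[0,0,0]]
  ]
}}

```text
clock: 41.05
position: [0.4562, 0.2489, 0.1216]
tool_rot: [3.141, 0.0, 0.059]
force: [-0.9, 0.6, -1.5]
grip_width: 0.0229
```

Run:
```python
from h import *
st()
ovl("k1.png",[],(185,250,250,325),9)
```

```text
{'clock': 41.05, 'qpos': [-0.9514, 0.6093, 0.4672, 2.0037, -0.4519, 0.6308, -1.697], 'position': [0.4562, 0.2489, 0.1216], 'tool_rot': [3.1411, 0.0005, 0.0592], 'force': [-0.9455, 0.604, -1.5097], 'grip_width': 0.0229}
```

View pics/k1.png

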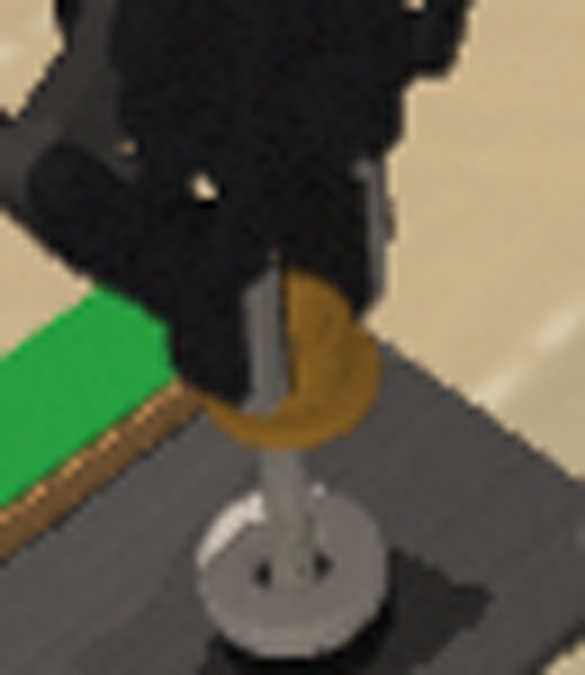

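{"api": "move_arm", "payload": {
  "motion": [
    [[0,0.5,-5],[0,0,0]],
    [[0,0.5,-10],[0,0,0]],
    [[0,0.5,-14],[0,0,0]],
    [[0,0.5,-18],[0,0,0]],
    [[0,0.5,-18],[0,0,0]]
  ]
}}

```text
clock: 41.72
position: [0.4561, 0.2503, 0.1035]
tool_rot: [3.141, 0.0, 0.061]
force: [0.2, -0.1, -0.5]
grip_width: 0.0228
```

Run:
```python
from h import *
st()
ovl("k2.png",[],(185,250,250,325),9)
```

```text
{'clock': 41.725, 'qpos': [-0.9349, 0.6386, 0.4418, 2.01, -0.473, 0.5937, -1.6807], 'position': [0.4561, 0.2503, 0.1035], 'tool_rot': [3.1413, 0.0004, 0.0607], 'force': [0.1676, -0.0997, -0.4518], 'grip_width': 0.0228}
```

View pics/k2.png

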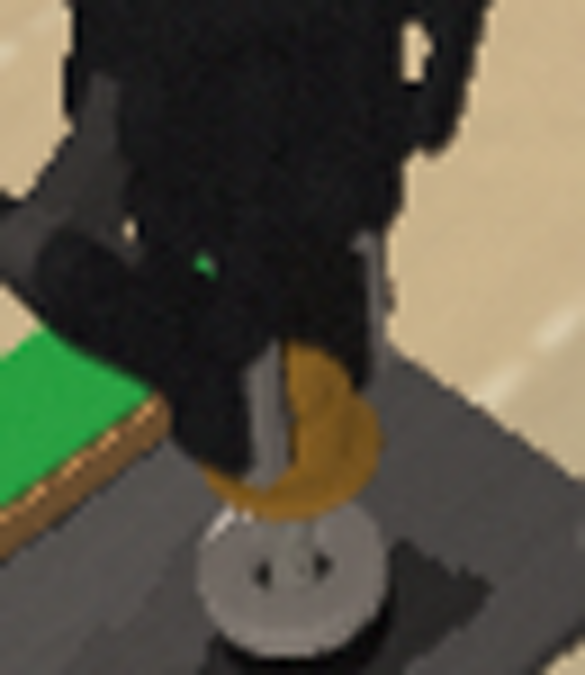

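{"api": "move_arm", "payload": {
  "motion": [
    [[0,0,-8],[0,0,0]],
    [[0,0,-16],[0,0,0]],
    [[0,0,-22],[0,0,0]],
    [[0,0,-25],[0,0,0]],
    [[0,0,-25],[0,0,0]]
  ]
}}

```text
clock: 42.4
position: [0.4561, 0.2504, 0.0786]
tool_rot: [3.141, 0.0, 0.061]
force: [0.6, 0.5, -0.2]
grip_width: 0.0234
```

{"api": "move_arm", "payload": {
  "motion": [
    [[0,0,0],[0,0,0]],
    [[0,0,0],[0,0,0]],
    [[0,0,0],[0,0,0]],
    [[0,0,30],[0,0,0]],
    [[0,0,80],[0,0,0]],
    [[0,0,120],[0,0,0.17]],
    [[0,-60,130],[0,0,0.35]],
    [[0,-120,130],[0,0,0.53]],
    [[0,-120,130],[0,0,0.71]],
    [[0,-120,130],[0,0,0.71]]
  ],
  "jaw": 46
}}

```text
clock: 43.65
position: [0.4563, 0.1301, 0.2091]
tool_rot: [-3.141, -0.001, 0.769]
force: [0.3, -0.4, 0.4]
grip_width: 0.0461
```

Run:
```python
from h import *
st()
ovl("k3.png",[(.456,.2495,z,r,c) for z,r,c in((.018,.018,(255,255,0)),(.030,.019,(0,0,255)),(.040,.018,(0,255,0)),(.058,.0125,(0,255,0)))],(185,280,250,345),9)
ovl("k4.png",[],(185,280,250,345),9)
```

```text
{'clock': 43.65, 'qpos': [-0.7138, 0.3752, 0.3968, 2.0496, -0.2093, 0.754, -0.9905], 'position': [0.4563, 0.1301, 0.2091], 'tool_rot': [-3.1413, -0.0008, 0.7688], 'force': [0.3497, -0.4066, 0.4346], 'grip_width': 0.0461}
```

View pics/k3.png

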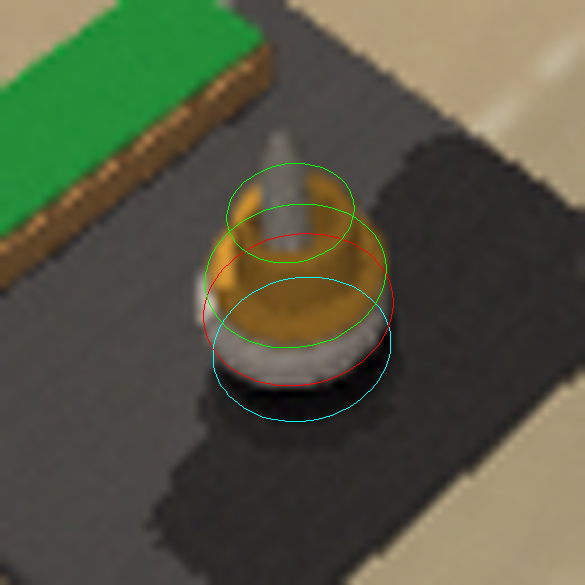

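View pics/k4.png

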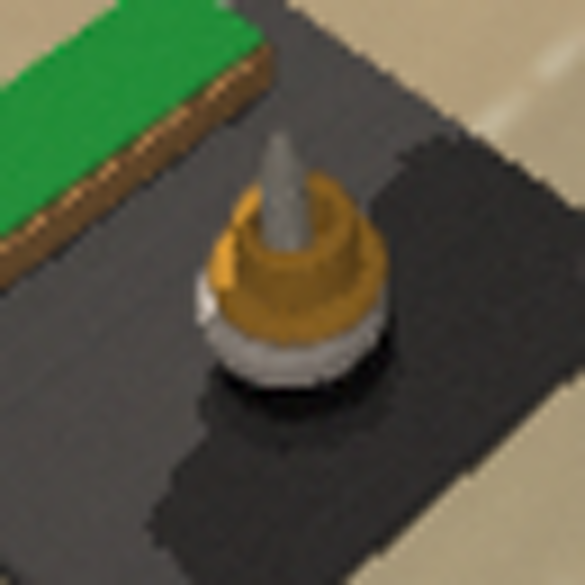

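{"api": "move_arm", "payload": {
  "motion": [
    [[0,-55,0],[0,0,0.15]],
    [[0,-110,0],[0,0,0.3]],
    [[-5,-165,0],[0,0,0.45]],
    [[-15,-220,0],[0,0,0.6]],
    [[-35,-275,0],[0,0,0.75]],
    [[-60,-330,0],[0,0,0.861]],
    [[-80,-385,-20],[0,0,0.861]],
    [[-88,-416,-70],[0,0,0.861]],
    [[-88,-416,-120],[0,0,0.861]],
    [[-88,-416,-140],[0,0,0.861]],
    [[-88,-416,-140],[0,0,0.861]]
  ],
  "jaw": 0
}}

```text
clock: 45.12
position: [0.3678, -0.2848, 0.0675]
tool_rot: [-3.139, -0.001, 1.63]
force: [0.0, -0.3, 0.5]
grip_width: -0.0001
```

Run:
```python
from h import *
st()
f=save("scene","l1.png",(250,100,400,230),5)
```

```text
{'clock': 45.125, 'qpos': [0.3965, 0.6115, 0.1775, 2.1498, -0.2603, 0.4031, 0.8421], 'position': [0.3678, -0.2848, 0.0675], 'tool_rot': [-3.1388, -0.0014, 1.6299], 'force': [0.0435, -0.3422, 0.5144], 'grip_width': -0.0001}
```

View pics/l1.png

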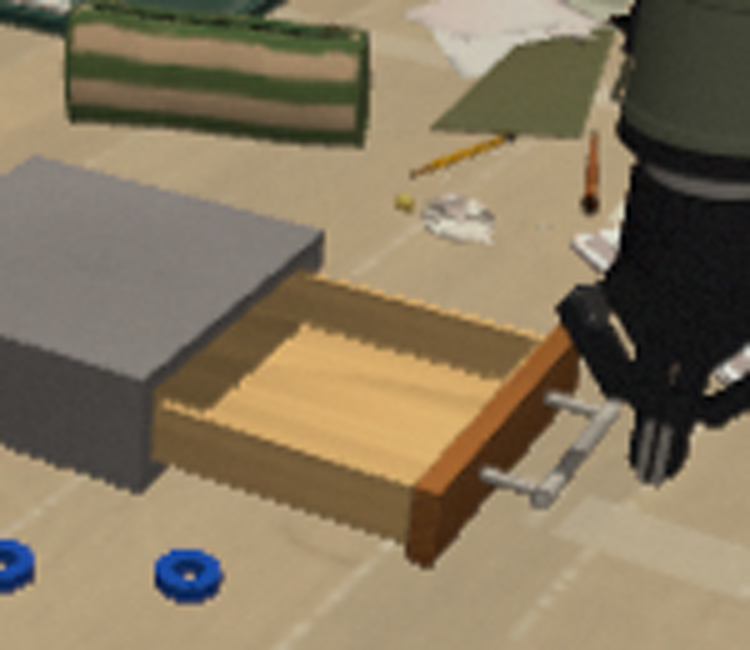

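{"api": "move_arm", "payload": {
  "motion": [
    [[0,-1,-13],[0,0,0]],
    [[8,-0.5,-13],[0,0,0]],
    [[18,0,-13],[0,0,0]],
    [[32,1,-13],[0,0,0]],
    [[52,2,-13],[0,0,0]],
    [[75,3.3,-13],[0,0,0]],
    [[98,4.6,-13],[0,0,0]],
    [[120,6,-13],[0,0,0]],
    [[138,7,-13],[0,0,0]],
    [[150,7.7,-13],[0,0,0]],
    [[158,8,-13],[0,0,0]],
    [[158,8,-13],[0,0,0]]
  ]
}}

```text
clock: 46.68
position: [0.5265, -0.2775, 0.0558]
tool_rot: [3.141, 0.0, 1.632]
force: [0.4, -0.4, 0.1]
grip_width: 0.0001
```

Run:
```python
from h import *
st()
f=save("scene","l2.png",(220,90,370,220),5)
```

```text
{'clock': 46.675, 'qpos': [0.2342, 0.7642, 0.2212, 1.8183, -0.2768, 0.5889, 0.6883], 'position': [0.5265, -0.2775, 0.0558], 'tool_rot': [3.1413, 0.0002, 1.632], 'force': [0.3591, -0.3513, 0.0681], 'grip_width': 0.0001}
```

View pics/l2.png

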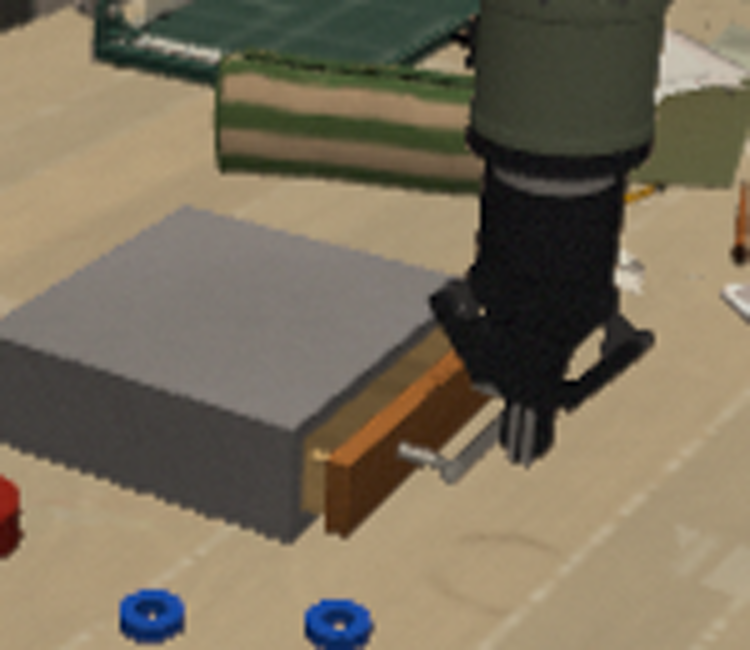

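Still about 2 cm open. I'll creep in, watching force.

{"api": "move_arm", "payload": {
  "motion": [
    [[5,0.3,0],[0,0,0]],
    [[10,0.6,0],[0,0,0]],
    [[14,0.8,0],[0,0,0]],
    [[17,1,0],[0,0,0]],
    [[17,1,0],[0,0,0]]
  ]
}}

```text
clock: 47.35
position: [0.5435, -0.2764, 0.0558]
tool_rot: [3.141, -0.0, 1.632]
force: [-0.2, -0.4, 0.2]
grip_width: -0.0001
```

{"api": "move_arm", "payload": {
  "motion": [
    [[1.5,0.1,0],[0,0,0]],
    [[3,0.2,0],[0,0,0]],
    [[3,0.2,0],[0,0,0]]
  ]
}}

```text
clock: 47.72
position: [0.5462, -0.2763, 0.0558]
tool_rot: [3.142, -0.0, 1.632]
force: [-0.7, -0.1, 0.3]
grip_width: -0.0001
```

{"api": "move_arm", "payload": {
  "motion": [
    [[1.5,0.1,0],[0,0,0]],
    [[3,0.2,0],[0,0,0]],
    [[3,0.2,0],[0,0,0]]
  ]
}}

```text
clock: 48.1
position: [0.5472, -0.2763, 0.0556]
tool_rot: [-3.138, -0.001, 1.631]
force: [-12.3, 1.0, 8.1]
grip_width: 0.0001
```

{"api": "move_arm", "payload": {
  "motion": [
    [[1.5,0.1,0],[0,0,0]],
    [[3,0.2,0],[0,0,0]],
    [[3,0.2,0],[0,0,0]]
  ]
}}

```text
clock: 48.48
position: [0.5478, -0.2763, 0.0554]
tool_rot: [-3.134, -0.002, 1.63]
force: [-27.5, 3.3, 19.0]
grip_width: 0.0003
```

Run:
```python
from h import *
st()
f=save("scene","l3.png",(220,90,370,220),5)
```

```text
{'clock': 48.475, 'qpos': [0.2162, 0.7889, 0.2302, 1.7607, -0.2756, 0.6318, 0.6647], 'position': [0.5478, -0.2763, 0.0554], 'tool_rot': [-3.1338, -0.0023, 1.6299], 'force': [-27.4717, 3.2818, 19.027], 'grip_width': 0.0003}
```

View pics/l3.png

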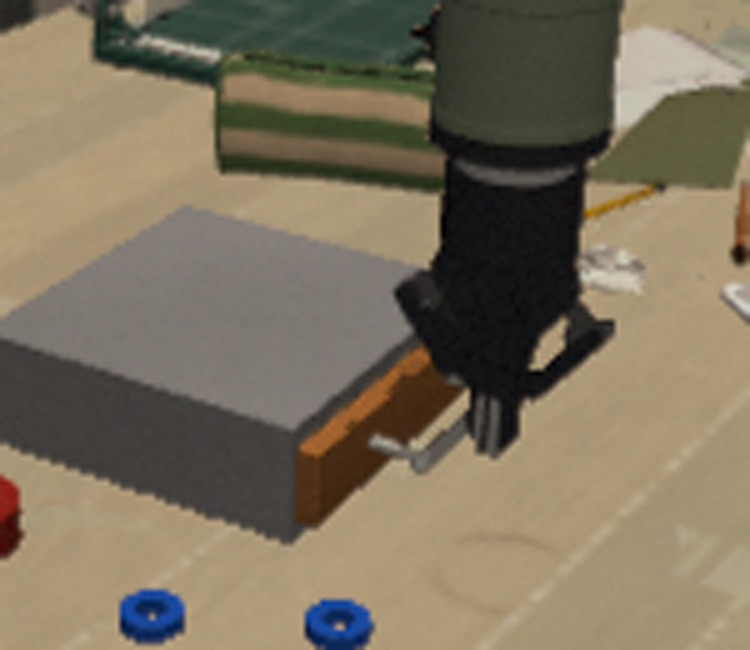

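Drawer shut against its stop (27 N). I'll back off and check.

{"api": "move_arm", "payload": {
  "motion": [
    [[-6,0,0],[0,0,0]],
    [[-20,-1,0],[0,0,0]],
    [[-60,-3,10],[0,0,0]],
    [[-90,-5,60],[0,0,0]],
    [[-120,-20,110],[0,0,0]],
    [[-120,-60,150],[0,0,0]],
    [[-120,-100,160],[0,0,0]],
    [[-120,-100,160],[0,0,0]]
  ]
}}

```text
clock: 49.52
position: [0.4312, -0.3789, 0.2168]
tool_rot: [3.14, 0.002, 1.628]
force: [0.1, 1.1, 0.2]
grip_width: 0.0003
```

Run:
```python
from h import *
st()
f=save("scene","m1.png",None,1.5)
f=save("top","m2.png",None,1.5)
ovl("m3.png",[],(105,205,175,275),8,"top")
```

```text
{'clock': 49.525, 'qpos': [0.3958, 0.5045, 0.3109, 1.7926, -0.1935, 0.8715, 0.8527], 'position': [0.4312, -0.3789, 0.2168], 'tool_rot': [3.14, 0.0024, 1.6283], 'force': [0.0611, 1.0534, 0.1654], 'grip_width': 0.0003}
```

View pics/m1.png

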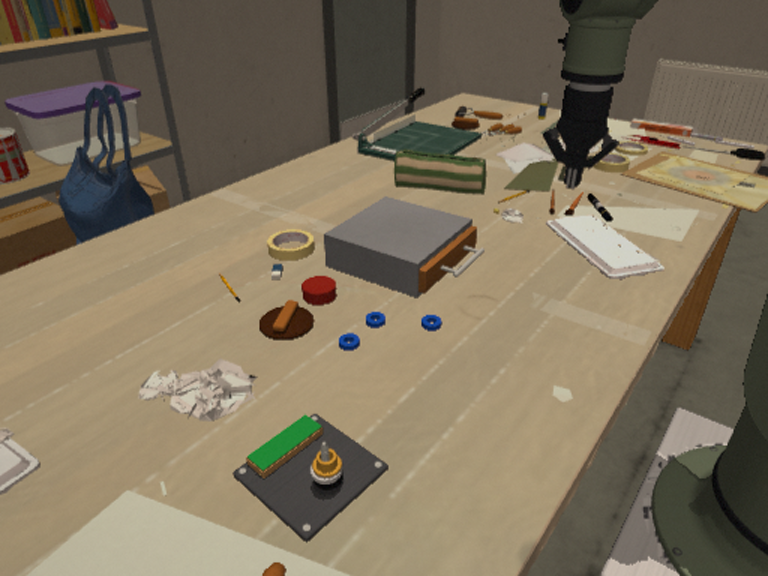

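View pics/m2.png

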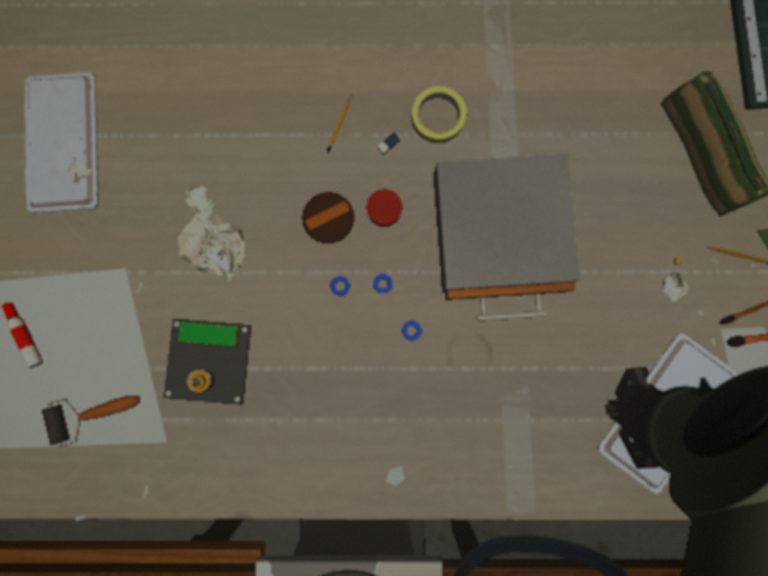

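View pics/m3.png

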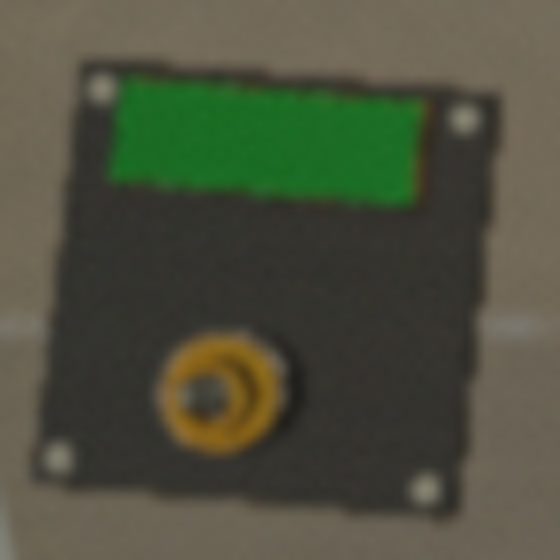

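```bash
python3 -c "
from workcell import *
print(job_done())"
```

```text
the job is handed in; nothing more can be done
None
```

I opened the drawer, threaded the stack onto the stud, pushed the drawer shut and handed the job in at about 50 s of the 210 s allowed.

- **Stack order:** From the nut up, the stud carries the one black spacer, the two silver washers from the drawer, then the brass bushing with its flange down.
- **Parts count:** I found only one black spacer, and left the three blue look-alikes where they were. The drawer looked empty in the last view before I shut it. The strip of floor under the cabinet roof was only partly visible.
- **Bushing moved on its own:** It shifted a few centimetres during the run. I measured its position again before picking it up.
- **Last checks:**
  - The stack matched the predicted heights in the scene picture and looked flat.
  - I pushed the drawer until it stopped at about 27 N, and the top view shows no gap at its front.
  - The baren and pin tin are where they started.
  - The arm is clear of everything.
- **Disagreement:** The first washer sat about 4 mm further along the fingers than the top camera suggested. I corrected this by eye before lowering it, and felt no resistance on the stud.
- **Forces:** The highest I read was about 48 N at the wrist, when the drawer reached its open stop. It was gripped by the handle at that moment.

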